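# Load the cake-card stand under its sprung arm

## Robot

A 7-joint arm with a two-finger parallel gripper is mounted at the origin on a cart in front of the work surface, level with it; the furniture and walls round the work are solid. World frame = base frame: x ahead of the robot, y to its left, z up, the work surface at z = 0. Lengths are in mm, angles in degrees, forces in N, time in s.
With the tool pointing down it reaches from about 350 to 900 mm from the base axis. Payload 8.1 kg.
Tool frame: the origin (TCP) lies at the very end of the fingers, on their centre line; the grasp point (between the pads) lies 19 mm behind it; z points along the fingers, y is the direction in which the jaws open and shut (so a half turn about z gives the same grasp; the last joint's range is limited). The gripper opens to 92 mm and grips with 3 to 60 N. Pads are 19 mm wide; open, the fingers measure 130 mm over their backs; the gripper's body (75 mm by 190 mm) begins 47 mm behind the grasp point.
Start: joints at [-75.378, 24.895, 1.432, 90.138, -0.665, 64.973, -4.303], TCP at [218.912, 585.422, 226.742] pointing down, gripper open.
Joint ranges: [-149.89, 149.89], [-25.12, 119.58], [-72.63, 75.52], [4.76, 147.25], [-75.54, 255.54], [6.69, 114.76], [-157.13, 157.13]. Speed limits (degrees/s): [127.2, 127.2, 172.46, 172.46, 180, 180, 180].

## Interface

Orientations are given as a 3x3 rotation matrix whose columns are the frame's x, y, z axes.
In Python, from cell import robot gives the robot as it stands.
- The arm moves only by the tool play_rows, never from a script. Its argument "commands" is a list of rows, each a list of 7 numbers: the opening, from 0 (shut) to 1 (fully open), then the shift along the tool's x, y, z in m, then the turn, a rotation vector about the tool's x, y, z in degrees. A call has 1 to 12 rows; each row shifts and turns the commanded pose from where the row before left it, along the tool's axes as they then stand; what a row does not reach is not made up. A row lasts 1/12 s, in which the tool goes at most 41.7 mm and 7.16 degrees, less where a joint would pass 70% of its speed; a pose out of reach is approached as far as the arm can. A call with a gripper value outside its range is refused whole. The fingers move at their own pace and stop on an object; "grip_force" is the grip in N (left out, the last holds). Time passes only in rows, so rows that do not move let the fingers close. It gives the time, the measured TCP pose, the force and the opening at its end, in the units of the state.
- robot.sense(): the state, without advancing time (a new reading comes with each control period).
- robot.get_image(name): name is "scene" or "side" or "wrist"; returns a dict with "frame" (400x640x3 uint8, red, green, blue), "intrinsics" (3x3 intrinsics, pixels), "T" (4x4, takes a point from camera to world coordinates). Camera axes: x right, y down, z forward; pixel columns grow to the right and rows downward; lengths in mm; the calibration is good to about 2 mm. A picture is of the moment at which its call begins. There is no depth.
- robot.finish_job(): hands the job in, once; it reports no verdict.
The state is a dict: "time_s": time; "qpos": joint angles; "joint_vel": joint speeds; "effort": joint torques, N m; "tool_pos": TCP position; "tcp_rot": TCP orientation; "contact_force": force on the tool from outside, world axes, zero at the start; "wrist_torque": the same for the moment, N m; "grip_width": opening from 0.0 (shut) to 1.0 (fully open).
Only numpy, scipy, OpenCV 4.12 (cv2) and the standard library are available. Lean on these libraries where they do the work, as an engineer would, in place of code of your own. Each camera call takes 0.05 s, during which the arm holds its last target. There are 200 camera calls.

## Task

Refill the counter's card stand one-handed: stand the full icing-sugar shaker on the stand's round plate so that its weight keeps the sprung arm up, then slide the block of cake cards between the cheeks and under the raised arm until it is fully home against the back plate. Then take the shaker off and stand it upright on the worktop, clear of the stand, so that the arm comes down on the cards; leave the other things where they are.

Things in the scene. Friction and masses are not known exactly. Their poses are not given: they have to be found in the camera images.
- card_stand: Card stand fixed to the worktop: wooden base 84 (x) by 243 (y) by 6 mm. Origin on the worktop under the middle of its card tray, at its right-hand end; x points away from the robot, y to its left. The base spans x -42 to 42, y -48 to 195 mm. The arm's bracket stands at x 5 to 35, y 46 to 70, 57 mm high. The worktop begins at world x = 420 mm.
- tray_home (a point): Where the underside centre of the card block lies when home: stand frame (3, 0, 6) mm, on the tray floor. The steel back plate (top 36 mm up) has its face at stand x = 38. Two steel cheeks, 70 mm apart inside, tops 22 mm up, run from it to x = 8, then flare outward to x = -9: fingers beside the block cannot follow it home, it must be pushed from its front.
- sprung_arm (a joint): The sprung rocker arm, in rad: 0 = at rest, foot down and plate up; 0.40 = pressed to its stop, plate down and level, foot up; about 0.23 = foot resting on a block in the tray. Its pin lies along the stand's x at y = 58, z = 45 mm. The spring always closes it: about 2 to 3 N on the middle of the plate hold it down.
- press_foot (a point): Rubber roller at the tip of the arm, 12 mm thick and 30 mm long along the stand's x (x 5 to 35 mm), over the middle of the tray, this point is its centre. Its underside is 8 mm above the tray floor at rest and 33 mm above it with the arm at its stop; it presses a block with about 4 N. Even raised it is in the way from above: bring the block in from the front.
- plate_top (a point): Round steel plate at the other end of the arm, 81 mm across with a raised rim 3 mm high, clear inside diameter 75 mm, on which the shaker can stand. This point: centre of its top face. At rest it lies 55 mm above the worktop, at stand y = 151, tilted 0.40 rad with its outer (+y) edge high; pressed to the stop it is level, 18 mm above the worktop, centred at stand (-4, 148) mm.
- block_center (a point): Centre of the loose block of cake cards: a banded brown cardboard stack, 70 (its x) by 66 (its y) by 22 mm high, 0.1 kg, flat on the worktop. Grasp it across its 66 mm sides. It goes into the tray with its x along the stand's x (either way round).
- sugar_shaker: Loose white icing-sugar shaker, upright, 114 mm tall, full, 0.38 to 0.54 kg. Origin: centre of its base.
- shaker_center (a point): Centre of the shaker, 57 mm above its base. Body 64 mm across up to 87 mm, cap 68 mm across from there to the top at 114 mm. All the work stands before an upright glass screen, 550 mm high, its face at world x = 526 mm, ending at y = -380: lean the hand back towards the robot and move along it in straight lines, so that wrist and load stay clear.
- ramekin: White ramekin, 82 mm across, 48 mm high; bystander, leave alone.
- tape_roll: Roll of brown bag tape lying flat, 76 mm across, 18 mm high; bystander, leave alone.
- tongs: Steel pastry tongs lying along y, 239 mm long; bystander, leave alone.

How it is judged:
By the outcome, as a careful person would: the job done as asked, in the order asked, and still so for the second after the job is handed in, with the robot touching nothing.
It also fails if it takes over 72 s, if anything falls off the work surface, if the arm or the gripper's body presses on something with over 40 N, if the wrist force passes 120 N, or if a joint passes its speed limit or range.

## Working session

There is one attempt and no reset: what is moved stays moved. The work goes in short steps, Python scripts to look and compute and a tool call to move; the robot and the scene stay as the last step left them, time stands still between calls to the robot, and variables do not carry over. Pictures are saved under pics/ and viewed, about 8 in all and at most 12, crops included, and the job is handed in when it is done.

Besides the shell and the picture viewer there is one more tool, called after "Call:" in YAML: its name, and indented under it one key for each argument. play_rows: Moves the arm, as the interface text tells. Its arguments: {"type":"object","properties":{"commands":{"type":"array"},"grip_force":{"type":"number"}},"required":["commands"]}

```bash
mkdir -p pics; python3 - <<'E'
from cell import robot
import cv2,numpy as np
np.set_printoptions(precision=2,suppress=True)
s=robot.sense();print(s)
for n in("scene","side"):
    r=robot.get_image(n);cv2.imwrite(f"pics/{n}0.png",r["frame"][:,:,::-1]);print(n,r["intrinsics"],r["T"])
E
```

```text
{'time_s': 0.0, 'qpos': array([-75.38,  24.94,   1.43,  90.19,  -0.66,  64.97,  -4.3 ]), 'joint_vel': array([-0.04, -0.13, -0.11, -0.03, -0.01,  0.02,  0.02]), 'effort': array([  0.  , -66.79,   0.98, -31.44,  -0.06,   0.04,   0.  ]), 'tool_pos': array([218.74, 584.92, 225.94]), 'tcp_rot': array([[-0.94,  0.35, -0.  ],
       [ 0.35,  0.94, -0.  ],
       [-0.  , -0.  , -1.  ]]), 'contact_force': array([-0.64,  0.27, -0.76]), 'wrist_torque': array([0.02, 0.02, 0.03]), 'grip_width': 0.998982836190423}
scene [[520.84   0.   319.09]
 [  0.   520.84 194.88]
 [  0.     0.     1.  ]] [[    0.79    -0.46     0.41  -374.94]
 [   -0.62    -0.58     0.53 -1109.56]
 [   -0.01    -0.68    -0.74  1574.82]
 [    0.       0.       0.       1.  ]]
side [[436.89   0.   327.04]
 [  0.   436.89 205.6 ]
 [  0.     0.     1.  ]] [[  -0.95   -0.14    0.27    9.37]
 [  -0.3     0.43   -0.85 1485.84]
 [   0.01   -0.89   -0.45  871.43]
 [   0.      0.      0.      1.  ]]
```

View pics/scene0.png

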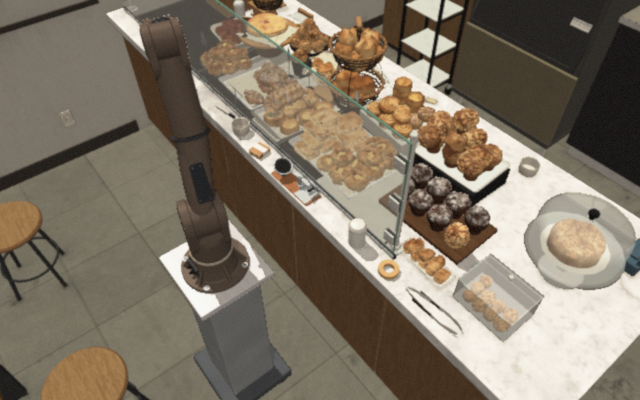

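View pics/side0.png

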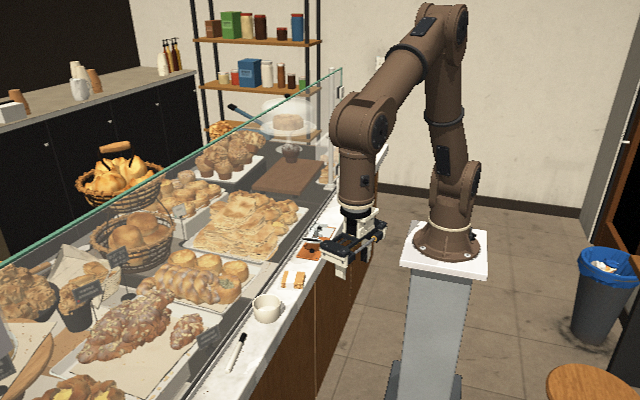

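```bash
cat > h.py <<'E'
from cell import robot
import cv2,numpy as np
np.set_printoptions(precision=1,suppress=True)
def ray(r,u,v,z):
    K,T=r["intrinsics"],r["T"]; d=T[:3,:3]@np.linalg.solve(K,[u,v,1]); o=T[:3,3]
    return o+d*(z-o[2])/d[2]
def proj(r,p):
    K,T=r["intrinsics"],r["T"]; c=T[:3,:3].T@(np.array(p,float)-T[:3,3]); q=K@c; return q[:2]/q[2]
def blobs(r,mask,lo=20):
    n,l,st,c=cv2.connectedComponentsWithStats(mask.astype(np.uint8))
    return [(st[i],c[i]) for i in range(1,n) if st[i][4]>=lo]
E
python3 - <<'E'
from h import *
r=robot.get_image("scene");f=r["frame"][:,:,::-1]
a=cv2.resize(f[85:215,210:340],None,fx=4.5,fy=4.5,interpolation=cv2.INTER_CUBIC)
cv2.imwrite("pics/c1.png",a)
for n,u,v,z in [("shaker top",357,223,114),("shaker base",358,243,0),("tape",389,268,9),("ramekin",241,127,40),("block",260,149,22),("plate",283,166,55)]: print(n,ray(r,u,v,z))
E
```

```text
shaker top [ 467.4 -244.4  114. ]
shaker base [ 472.1 -253.2    0. ]
tape [ 480.9 -412.8    9. ]
ramekin [466.  553.1  40. ]
block [461.4 393.6  22. ]
plate [460.6 214.6  55. ]
```

View pics/c1.png

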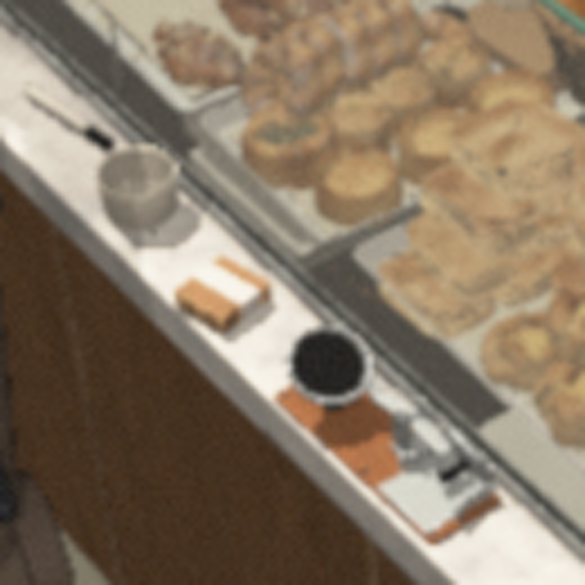

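```bash
python3 - <<'E'
from h import *
r=robot.get_image("scene")
c=lambda u,v,z:ray(r,210+u/4.5-.4,85+v/4.5-.4,z)
for n,u,v,z in [("blk L",178,297,22),("blk bot",225,322,22),("blk R",270,288,22),("blk top",222,258,22),("base FL",278,398,6),("base FR",435,540,6),("base BR",500,498,6),("plate",330,367,55)]: print(n,c(u,v,z))
E
```

```text
blk L [418.2 414.6  22. ]
blk bot [434.5 356.4  22. ]
blk R [496.  369.5  22. ]
blk top [483.5 435.5  22. ]
base FL [424. 253.   6.]
base FR [432.4  18.2   6. ]
base BR [509.3  22.2   6. ]
plate [459.9 214.   55. ]
```

Call:
play_rows:
  commands:
    - [1, 0, 0, 0, 0, 0, -6.8]
    - [1, 0, 0, 0, 0, 0, -6.8]
    - [1, 0, 0, 0, 0, 0, -6.8]
    - [1, -0.035, -0.02, 0, 0, 0, 0]
    - [1, -0.035, -0.02, 0, 0, 0, 0]
    - [1, -0.035, -0.02, 0, 0, 0, 0]
    - [1, -0.035, -0.02, 0, 0, 0, 0]
    - [1, -0.03, -0.02, 0, 0, 0, 0]
    - [1, 0, 0, 0, 0, -6, 0]
    - [1, 0, 0, 0, 0, -6, 0]
    - [1, 0, 0, 0, 0, -6, 0]
    - [1, 0, 0, 0, 0, -6, 0]

```text
time_s: 1.2
tool_pos: [389.3, 485.4, 227.6]
tcp_rot: [[-0.912, 0.002, 0.411], [0.003, 1.0, 0.002], [-0.411, 0.003, -0.912]]
contact_force: [1.0, 0.2, -1.1]
grip_width: 1.002
```

Call:
play_rows:
  commands:
    - [1, 0, -0.035, 0, 0, 0, 0]
    - [1, 0, -0.035, 0, 0, 0, 0]
    - [1, 0, -0.03, 0, 0, 0, 0]
    - [1, 0, 0, 0, 0, 0, 0]

```text
time_s: 1.53
tool_pos: [388.6, 378.4, 226.1]
tcp_rot: [[-0.914, 0.006, 0.406], [0.004, 1.0, -0.006], [-0.406, -0.004, -0.914]]
contact_force: [0.4, -0.2, -0.5]
grip_width: 0.999
```

```bash
python3 -c "
from h import *
r=robot.get_image('wrist');cv2.imwrite('pics/w1.png',r['frame'][:,:,::-1]);np.savez('w1.npz',**r)"
```

Call:
play_rows:
  commands:
    - [1, 0, -0.04, 0, 0, 0, 0]
    - [1, 0, -0.04, 0, 0, 0, 0]
    - [1, 0, -0.04, 0, 0, 0, 0]
    - [1, 0, -0.04, 0, 0, 0, 0]
    - [1, 0, -0.04, 0, 0, 0, 0]
    - [1, 0, -0.04, 0, 0, 0, 0]
    - [1, 0, -0.02, 0, 0, 0, 0]
    - [1, 0, 0, 0, 0, 0, 0]

```text
time_s: 2.25
tool_pos: [387.6, 121.2, 226.5]
tcp_rot: [[-0.914, 0.007, 0.406], [0.006, 1.0, -0.002], [-0.406, 0.0, -0.914]]
contact_force: [-0.5, -0.9, -0.3]
grip_width: 1.0
```

```bash
python3 -c "
from h import *
r=robot.get_image('wrist');cv2.imwrite('pics/w2.png',r['frame'][:,:,::-1]);np.savez('w2.npz',**r)
a=np.vstack([np.load('w1.npz')['frame'],r['frame']])[:,:,::-1]
cv2.imwrite('pics/w12.png',cv2.resize(a,(480,600)));print(r['T'],r['intrinsics'])"
```

```text
[[  0.    0.8   0.6 254.5]
 [  1.   -0.   -0.  120.3]
 [  0.    0.6  -0.8 340.2]
 [  0.    0.    0.    1. ]] [[283.7   0.  325.5]
 [  0.  283.7 199.5]
 [  0.    0.    1. ]]
```

View pics/w12.png

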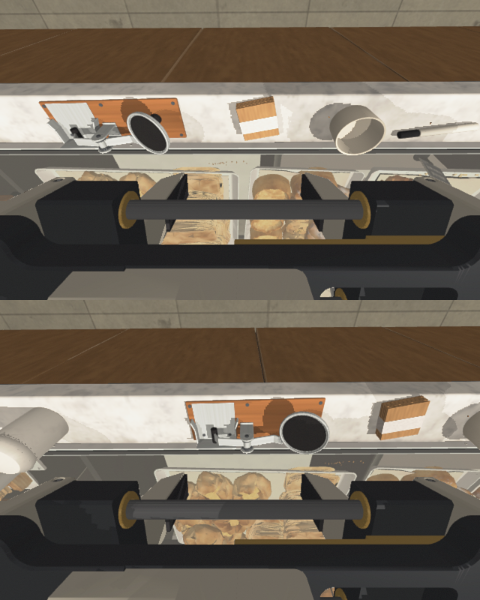

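```bash
python3 - <<'E'
from h import *
for n in("w1","w2"):
    r=dict(np.load(n+".npz"));f=r["frame"];hsv=cv2.cvtColor(f,cv2.COLOR_RGB2HSV)
    m=(hsv[...,0]<20)&(hsv[...,1]>100)&(hsv[...,2]>70); m[:112]=0;m[195:]=0
    for st,c in blobs(r,m,60):
        lab=np.zeros_like(m,np.uint8);x,y,w,h,a=st
        lab[y:y+h,x:x+w]=m[y:y+h,x:x+w]
        cs=max(cv2.findContours(lab,0,1)[0],key=cv2.contourArea)
        hull=cv2.convexHull(cs); ap=cv2.approxPolyDP(hull,4,True)[:,0]
        print(n,st,"hsv",hsv[int(c[1]),int(c[0])])
        for p in ap: print("   ",p,ray(r,*p,6)[:2],ray(r,*p,22)[:2])
    # dark plate
    m=(hsv[...,2]<60);m[:120]=0;m[212:]=0
    for st,c in blobs(r,m,300): print("dark",st,c,ray(r,*c,55)[:2])
E
python3 - <<'E'
import cv2,numpy as np
a=[np.load(f'w{i}.npz')['frame'][:,:,::-1] for i in(1,2)]
c1=cv2.resize(a[0][115:195,290:390],None,fx=4,fy=4,interpolation=2);c2=cv2.resize(a[1][120:210,230:450],None,fx=3.6,fy=3.6,interpolation=2)
o=np.zeros((320+324,792,3),np.uint8);o[:320,:400]=c1;o[320:]=c2
cv2.imwrite('pics/c2.png',o[:, :][:600] if 0 else cv2.resize(o,(738,600)))
E
```

```text
w1 [ 315  129   53   34 1291] hsv [ 16 126 225]
    [363 129] [421.1 423.2] [413.2 421.1]
    [367 153] [456.3 431.4] [446.7 428.8]
    [319 161] [468.8 366.1] [458.6 366.7]
    [316 138] [433.5 363. ] [425.  363.7]
w1 [  52  131  196   53 4124] hsv [ 21  15 119]
    [247 182] [504.5 259.6] [492.6 265.3]
    [162 180] [500.4 135.9] [488.6 147.5]
    [ 74 161] [467.2  25.8] [457.1  42.6]
    [ 52 136] [428.9  19.3] [420.6  36.5]
    [234 131] [423.  258.1] [415.  263.9]
w1 [325 171  47  16 381] hsv [ 16 129 222]
    [371 176] [494.5 440.5] [483.1 437.5]
    [331 186] [512.5 383. ] [500.1 382.7]
    [325 182] [505.  374.1] [493.1 374.3]
    [369 171] [485.8 436.8] [474.8 434. ]
dark [ 175  155   46   46 1309] [197.1 177.7] [461.1 216.4]
w2 [ 506  128   67   34 1577] hsv [ 15 129 194]
    [572 135] [431.  438.6] [422.5 423.4]
    [565 153] [457.8 444. ] [448.1 428.5]
    [519 161] [470.2 387.1] [459.9 374.3]
    [506 154] [458.8 364.6] [449.  352.9]
    [510 137] [433.2 359.4] [424.7 348. ]
    [559 128] [421.  416.6] [413.  402.4]
w2 [ 247  131  187   54 4036] hsv [ 12 149 120]
    [433 131] [423.9 257.1] [415.8 250.6]
    [427 155] [459.5 257.4] [449.7 250.9]
    [371 180] [501.2 185.1] [489.4 182. ]
    [319 184] [508.  109.1] [495.8 109.6]
    [253 161] [467.3  18.5] [457.1  23.4]
    [247 137] [430.6  17.1] [422.2  22. ]
w2 [501 171  59  16 436] hsv [ 15 128 193]
    [559 171] [487.4 451.4] [476.3 435.5]
    [556 178] [499.7 453.5] [488.  437.5]
    [510 186] [513.9 392.7] [501.5 379.7]
    [501 177] [497.3 372.9] [485.7 360.8]
    [502 172] [488.5 370.8] [477.3 358.9]
dark [ 377  154   58   47 2087] [405.3 177.3] [461.3 217.7]
```

View pics/c2.png

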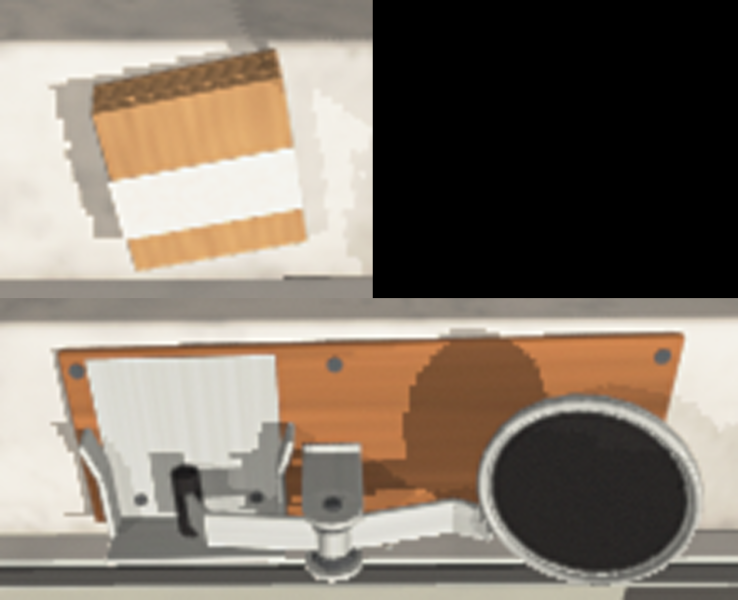

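Call:
play_rows:
  commands:
    - [1, 0, -0.037, 0, 0, 0, 0]
    - [1, 0, -0.037, 0, 0, 0, 0]
    - [1, 0, -0.037, 0, 0, 0, 0]
    - [1, 0, -0.037, 0, 0, 0, 0]
    - [1, 0, -0.037, 0, 0, 0, 0]
    - [1, 0, -0.037, 0, 0, 0, 0]
    - [1, 0, -0.037, 0, 0, 0, 0]
    - [1, 0, -0.037, 0, 0, 0, 0]
    - [1, 0, -0.037, 0, 0, 0, 0]
    - [1, 0, -0.037, 0, 0, 0, 0]
    - [1, 0, 0, 0, 0, 0, 0]

```text
time_s: 3.22
tool_pos: [388.3, -252.8, 228.3]
tcp_rot: [[-0.912, 0.012, 0.41], [0.01, 1.0, -0.006], [-0.41, -0.002, -0.912]]
contact_force: [-0.3, 0.9, 1.3]
grip_width: 1.0
```

```bash
python3 - <<'E'
from h import *
r=robot.get_image("wrist");f=r["frame"][:,:,::-1];np.savez("w3.npz",**r)
s=robot.get_image("scene");np.savez("s3.npz",**s)
for z,R in((0,32),(87,34),(114,34)): print(z,proj(r,(470,-248,z)),proj(s,(470,-248,z)))
a=cv2.resize(f[60:260,200:460],None,fx=3,fy=3,interpolation=2)
g=cv2.resize(s["frame"][205:265,325:390][:,:,::-1],None,fx=4,fy=4,interpolation=2)
a[-g.shape[0]:,-g.shape[1]:]=g
cv2.imwrite("pics/c3.png",a)
E
```

```text
0 [331.1 157.9] [356.7 242.4]
87 [332.1 197.9] [357.8 227.9]
114 [332.5 213.7] [358.2 223.3]
```

View pics/c3.png

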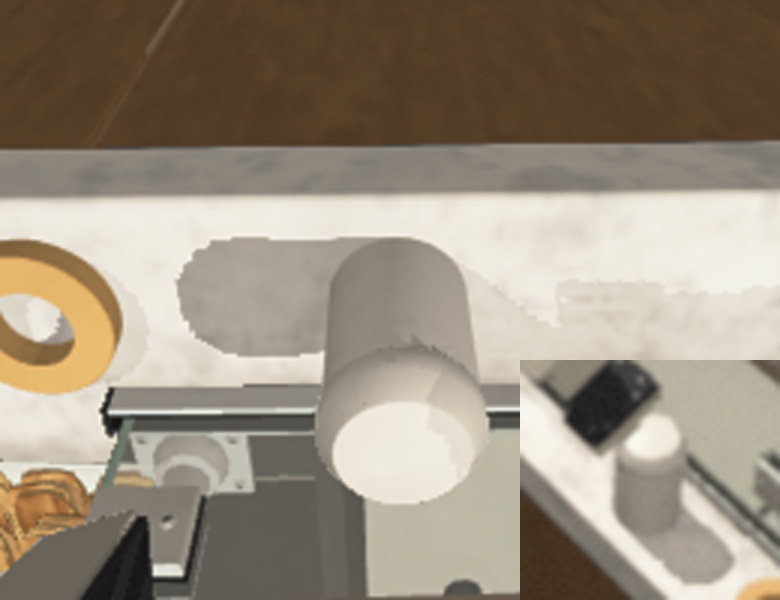

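```bash
python3 - <<'E'
from h import *
r=dict(np.load("w3.npz"));s=dict(np.load("s3.npz"))
print(ray(r,334.2,210.5,114),ray(r,332.2,139,0)+[32,0,0],ray(r,200+317/3,60+425/3,95),ray(r,200+489/3,60+425/3,95))
c=lambda u,v,z:ray(s,325+(u-520)/4,205+(v-360)/4,z)
print(c(655,437,114))
print(ray(r,200-.3+34/3,60+313/3,18))
E
```

```text
[ 465.3 -246.2  114. ] [ 472.3 -246.5    0. ] [ 468.6 -278.6   95. ] [ 469.4 -212.6   95. ]
[ 468.5 -252.8  114. ]
[ 466.9 -411.2   18. ]
```

Call:
play_rows:
  commands:
    - [1, -0.02, 0.007, 0.021, 0, 0, 0]
    - [1, 0, 0, 0.035, 0, 0, 0]
    - [1, 0, 0, 0.035, 0, 0, 0]
    - [1, 0, 0, 0.03, 0, 0, 0]
    - [1, 0, 0, 0.025, 0, 0, 0]
    - [1, 0, 0, 0.015, 0, 0, 0]
    - [1, 0, 0, 0.01, 0, 0, 0]
    - [1, 0, 0, 0, 0, 0, 0]
  grip_force: 35

```text
time_s: 3.98
tool_pos: [411.3, -189.6, 165.4]
tcp_rot: [[-0.904, 0.016, 0.427], [-0.003, 0.999, -0.045], [-0.428, -0.042, -0.903]]
contact_force: [0.5, 0.2, 0.7]
grip_width: 1.001
```

```bash
python3 - <<'E'
from h import *
r=robot.get_image("wrist");f=r["frame"][:,:,::-1];s=robot.get_image("scene")
a=cv2.resize(f[60:360,120:540],None,fx=1.8,fy=1.8,interpolation=2)
g=cv2.resize(s["frame"][195:265,310:400][:,:,::-1],None,fx=3,fy=3,interpolation=2)
a[-g.shape[0]:,-g.shape[1]:]=g
cv2.imwrite("pics/c4.png",a)
E
```

```text
(no output)
```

View pics/c4.png

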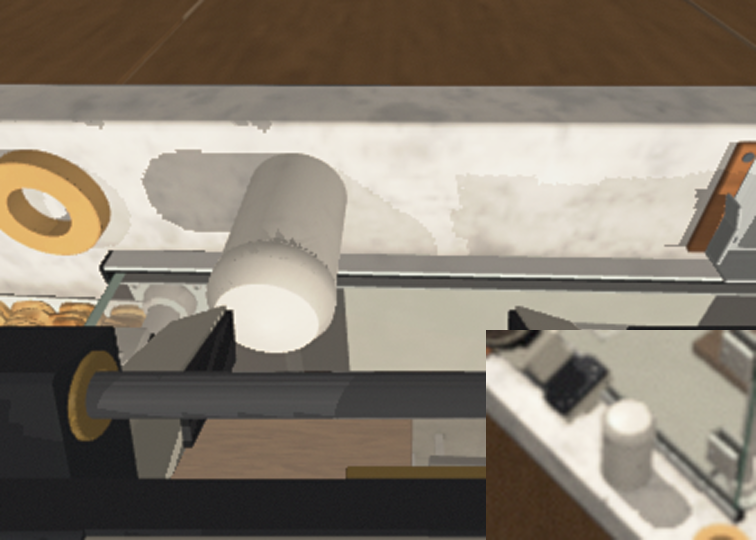

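```bash
python3 - <<'E'
from h import *
s=robot.sense();print(s["qpos"],s["tool_pos"],s["joint_vel"],s["contact_force"]);print(s["tcp_rot"])
E
```

```text
[-64.6 -25.   75.3 140.6  48.9  27.5  63.8] [ 411.6 -190.9  165.9] [ 0.7 -0.1  0.9 -0.5 -0.3 -0.   0.7] [-0.  -0.2  0.1]
[[-0.9  0.   0.4]
 [-0.   1.  -0. ]
 [-0.4 -0.  -0.9]]
```

Call:
play_rows:
  commands:
    - [1, -0.0145, 0, -0.032, 0, 0, 0]
    - [1, -0.0145, 0, -0.032, 0, 0, 0]
    - [1, -0.0145, 0, -0.032, 0, 0, 0]
    - [1, -0.027, 0, 0.012, 0, 0, 0]
    - [1, -0.027, 0, 0.012, 0, 0, 0]
    - [1, 0, 0, 0, 0, 0, 0]
    - [1, 0, 0, 0, 0, 0, 0]

```text
time_s: 4.67
tool_pos: [469.6, -189.0, 270.8]
tcp_rot: [[-0.904, 0.021, 0.427], [0.001, 0.999, -0.048], [-0.428, -0.043, -0.903]]
contact_force: [-1.0, 0.5, -0.1]
grip_width: 1.001
```

```bash
cat > st.py <<'E'
from h import *
s=robot.sense();print(s["qpos"],s["tool_pos"],s["contact_force"],round(s["grip_width"],3),s["time_s"]);print(np.round(s["tcp_rot"],3))
E
python3 st.py
```

```text
[-55.4 -18.2  63.7 126.2  23.6  38.2  84.6] [ 469.6 -189.   270.8] [-1.   0.5 -0.1] 1.001 4.6667
[[-0.9  0.   0.4]
 [ 0.   1.  -0. ]
 [-0.4 -0.  -0.9]]
```

Call:
play_rows:
  commands:
    - [1, 0, 0.037, 0, 0, 0, 0]
    - [1, 0, 0.037, 0, 0, 0, 0]
    - [1, 0, 0.037, 0, 0, 0, 0]
    - [1, 0, 0.037, 0, 0, 0, 0]
    - [1, 0, 0.037, 0, 0, 0, 0]
    - [1, 0, 0.037, 0, 0, 0, 0]
    - [1, 0, 0.037, 0, 0, 0, 0]
    - [1, 0, 0.037, 0, 0, 0, 0]
    - [1, 0, 0.037, 0, 0, 0, 0]
    - [1, 0, 0.037, 0, 0, 0, 0]
    - [1, 0, 0.037, 0, 0, 0, 0]
    - [1, 0, 0, 0, 0, 0, 0]

```text
time_s: 5.67
tool_pos: [475.7, 225.7, 252.7]
tcp_rot: [[-0.904, 0.012, 0.427], [-0.007, 0.999, -0.041], [-0.428, -0.04, -0.903]]
contact_force: [-0.2, -0.0, 0.7]
grip_width: 0.997
```

```bash
python3 st.py
```

```text
[-60.5   3.5  16.7 121.1  27.7  41.9  27.2] [475.7 225.7 252.7] [-0.2 -0.   0.7] 0.997 5.6667
[[-0.9  0.   0.4]
 [-0.   1.  -0. ]
 [-0.4 -0.  -0.9]]
```

Call:
play_rows:
  commands:
    - [1, 0.018, -0.027, -0.008, 0, 0, 0]
    - [1, 0.018, -0.027, -0.008, 0, 0, 0]
    - [1, 0, -0.027, 0, 0, 0, 0]
    - [1, -0.0102, -0.0336, 0.0063, 1.93, 0.18, 4.06]
    - [1, -0.0102, -0.0336, 0.0063, 1.93, 0.18, 4.06]
    - [1, -0.0102, -0.0336, 0.0063, 1.93, 0.18, 4.06]
    - [1, -0.0102, -0.0336, 0.0063, 1.93, 0.18, 4.06]
    - [1, -0.0102, -0.0336, 0.0063, 1.93, 0.18, 4.06]
    - [1, -0.0102, -0.0336, 0.0063, 1.93, 0.18, 4.06]
    - [1, -0.0102, -0.0336, 0.0063, 1.93, 0.18, 4.06]
    - [1, 0, 0, 0, 0, 0, 0]

```text
time_s: 6.58
tool_pos: [454.0, -113.8, 255.6]
tcp_rot: [[-0.766, 0.549, 0.335], [0.481, 0.835, -0.268], [-0.427, -0.044, -0.903]]
contact_force: [0.0, 0.2, -0.2]
grip_width: 1.002
```

```bash
python3 st.py
```

```text
[-43.3  -6.8  34.1 129.   33.2  43.6  26.7] [ 454.  -113.8  255.6] [ 0.   0.2 -0.2] 1.002 6.5833
[[-0.8  0.5  0.3]
 [ 0.5  0.8 -0.3]
 [-0.4 -0.  -0.9]]
```

Call:
play_rows:
  commands:
    - [1, 0, 0, 0, -2.86, -0.29, -6.05]
    - [1, 0, 0, 0, -2.86, -0.29, -6.05]
    - [1, 0, 0, 0, -2.86, -0.29, -6.05]
    - [1, 0, 0, 0, -2.86, -0.29, -6.05]
    - [1, 0, 0, 0, -2.86, -0.29, -6.05]
    - [1, 0, 0, 0, -2.5, 0, 0]
    - [1, 0, 0, 0, 0, 0, 0]

```text
time_s: 7.17
tool_pos: [455.7, -109.1, 255.9]
tcp_rot: [[-0.903, -0.032, 0.429], [-0.029, 0.999, 0.014], [-0.429, 0.001, -0.903]]
contact_force: [-0.1, 0.2, 0.9]
grip_width: 0.998
```

```bash
python3 st.py
```

```text
[-55.6 -19.   54.7 131.   24.2  36.5  76.3] [ 455.7 -109.1  255.9] [-0.1  0.2  0.9] 0.998 7.1667
[[-0.9 -0.   0.4]
 [-0.   1.   0. ]
 [-0.4  0.  -0.9]]
```

Call:
play_rows:
  commands:
    - [1, 0.0226, 0, -0.0107, 0, 0, 7]
    - [1, 0, 0, 0, 0, 0, 7]
    - [1, 0, 0, 0, 0, 0, 7]
    - [1, 0, 0, 0, 0, 0, 7]
    - [1, 0, 0, 0, 0, 0, 7]
    - [1, 0, 0, 0, 0, 0, 7]
    - [1, 0, 0, 0, 0, 0, 7]
    - [1, 0, 0, 0, 0, 0, 7]
    - [1, 0, 0, 0, 0, 0, 7]
    - [1, 0, 0, 0, 0, 0, 7]
    - [1, 0, 0, 0, 0, 0, 7]
    - [1, 0, 0, 0, 0, 0, 7]

```text
time_s: 8.17
tool_pos: [430.9, -108.4, 255.2]
tcp_rot: [[-0.121, 0.896, 0.427], [0.992, 0.13, 0.01], [-0.047, 0.424, -0.904]]
contact_force: [-0.0, 0.5, 0.5]
grip_width: 1.004
```

```bash
python3 st.py
```

```text
[-27.  -12.3  33.2 132.3   5.8  33.1  10.5] [ 430.9 -108.4  255.2] [-0.   0.5  0.5] 1.004 8.1667
[[-0.1  0.9  0.4]
 [ 1.   0.1  0. ]
 [-0.   0.4 -0.9]]
```

Call:
play_rows:
  commands:
    - [1, 0, 0, 0, 0, 0, 7]
    - [1, 0, 0, 0, 0, 0, 7]
    - [1, 0, 0, 0, 0, 0, 7]
    - [1, 0, 0, 0, 0, 0, 7]
    - [1, 0, 0, 0, 0, 0, 7]
    - [1, 0, 0, 0, 0, 0, 7]
    - [1, 0, 0, 0, 0, 0, 7]
    - [1, 0, 0, 0, 0, 0, 7]
    - [1, 0, 0, 0, 0, 0, 7]
    - [1, 0, 0, 0, 0, 0, 7]
    - [1, 0, 0, 0, 0, 0, 7]
    - [1, 0, 0, 0, 0, 0, 7]

```text
time_s: 9.17
tool_pos: [430.9, -108.3, 255.0]
tcp_rot: [[0.879, 0.214, 0.426], [0.232, -0.973, 0.01], [0.417, 0.09, -0.905]]
contact_force: [-0.3, 0.3, -0.6]
grip_width: 1.001
```

Call:
play_rows:
  commands:
    - [1, 0, 0, 0, 0, 0, 7]
    - [1, 0, 0, 0, 0, 0, 6.5]
    - [1, 0, 0, 0, 0, 0, 0]

```text
time_s: 9.42
tool_pos: [430.9, -108.5, 255.0]
tcp_rot: [[0.905, 0.004, 0.426], [-0.001, -1.0, 0.01], [0.426, -0.01, -0.905]]
contact_force: [-0.5, -0.2, -0.4]
grip_width: 0.999
```

```bash
python3 st.py
```

```text
[ -5.   -8.5  15.  131.2  -5.1  32.3 -75.9] [ 430.9 -108.5  255. ] [-0.5 -0.2 -0.4] 0.999 9.4167
[[ 0.9  0.   0.4]
 [-0.  -1.   0. ]
 [ 0.4 -0.  -0.9]]
```

Call:
play_rows:
  commands:
    - [1, 0, 0.0348, 0, 0, 0, 0]
    - [1, 0, 0.0348, 0, 0, 0, 0]
    - [1, 0, 0.0348, 0, 0, 0, 0]
    - [1, 0, 0.0348, 0, 0, 0, 0]
    - [1, -0.0165, 0, 0.0235, 0, 0, 0]
    - [1, -0.0165, 0, 0.0235, 0, 0, 0]
    - [1, 0, 0, 0, 0, 0, 0]
  grip_force: 35

```text
time_s: 10.0
tool_pos: [419.9, -246.0, 193.4]
tcp_rot: [[0.907, 0.012, 0.421], [0.007, -1.0, 0.014], [0.421, -0.009, -0.907]]
contact_force: [-2.4, 0.6, -1.6]
grip_width: 1.003
```

```bash
python3 st.py
```

```text
[ -1.    4.6  39.7 130.9 -37.8  31.4 -21.1] [ 419.9 -246.   193.4] [-2.4  0.6 -1.6] 1.003 10.0
[[ 0.9  0.   0.4]
 [ 0.  -1.   0. ]
 [ 0.4 -0.  -0.9]]
```

Call:
play_rows:
  commands:
    - [1, 0.004, 0, 0.026, 0, 0, 0]
    - [1, 0, 0, 0.026, 0, 0, 0]
    - [1, 0, 0, 0.026, 0, 0, 0]
    - [1, 0, 0, 0.022, 0, 0, 0]
    - [1, 0, 0, 0.016, 0, 0, 0]
    - [1, 0, 0, 0.01, 0, 0, 0]
    - [1, 0, 0, 0, 0, 0, 0]
    - [1, 0, 0, 0, 0, 0, 0]

```text
time_s: 10.67
tool_pos: [481.2, -245.9, 86.7]
tcp_rot: [[0.903, 0.011, 0.429], [0.006, -1.0, 0.013], [0.429, -0.009, -0.903]]
contact_force: [0.0, 0.7, 0.6]
grip_width: 1.002
```

```bash
python3 st.py; python3 - <<'E'
from h import *
r=robot.get_image("wrist");f=r["frame"][:,:,::-1];s=robot.get_image("scene")
a=cv2.resize(f[60:360,120:540],None,fx=1.8,fy=1.8,interpolation=2)
g=cv2.resize(s["frame"][195:265,310:400][:,:,::-1],None,fx=3,fy=3,interpolation=2)
a[-g.shape[0]:,-g.shape[1]:]=g
cv2.imwrite("pics/c5.png",a)
E
```

```text
[ 13.   21.4  22.  131.5 -74.2  22.5  11.3] [ 481.2 -245.9   86.7] [0.  0.7 0.6] 1.002 10.6667
[[ 0.9  0.   0.4]
 [ 0.  -1.   0. ]
 [ 0.4 -0.  -0.9]]
```

View pics/c5.png

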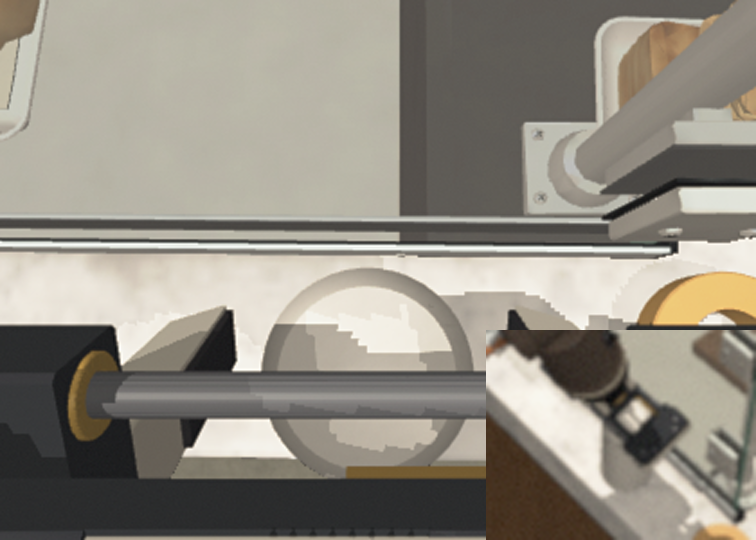

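Call:
play_rows:
  commands:
    - [0, 0, 0, 0, 0, 0, 0]
    - [0, 0, 0, 0, 0, 0, 0]
    - [0, 0, 0, 0, 0, 0, 0]
    - [0, 0, 0, 0, 0, 0, 0]
    - [0, 0, 0, 0, 0, 0, 0]
    - [0, 0, 0, 0, 0, 0, 0]
  grip_force: 35

```text
time_s: 11.27
tool_pos: [480.9, -246.3, 86.6]
tcp_rot: [[0.903, 0.009, 0.429], [0.005, -1.0, 0.011], [0.429, -0.008, -0.903]]
contact_force: [0.3, 1.5, 3.6]
grip_width: 0.689
```

Call:
play_rows:
  commands:
    - [0, 0.004, 0, -0.009, 0, 0, 0]
    - [0, 0.008, 0, -0.018, 0, 0, 0]
    - [0, 0.013, 0, -0.027, 0, 0, 0]
    - [0, 0.013, 0, -0.027, 0, 0, 0]
    - [0, 0, 0, 0, 0, 0, 0]

```text
time_s: 11.68
tool_pos: [481.4, -249.4, 179.9]
tcp_rot: [[0.902, 0.007, 0.432], [0.005, -1.0, 0.007], [0.432, -0.004, -0.902]]
contact_force: [1.0, -0.3, -5.3]
grip_width: 0.689
```

```bash
python3 st.py
```

```text
[ -0.2  11.6  36.5 126.8 -46.2  30.2 -17.4] [ 481.4 -249.4  179.9] [ 1.  -0.3 -5.3] 0.689 11.6833
[[ 0.9  0.   0.4]
 [ 0.  -1.   0. ]
 [ 0.4 -0.  -0.9]]
```

Call:
play_rows:
  commands:
    - [0, 0.002, -0.02, -0.021, 0, 0, 0]
    - [0, 0, -0.034, 0, 0, 0, 0]
    - [0, 0, -0.034, 0, 0, 0, 0]
    - [0, 0, -0.034, 0, 0, 0, 0]
    - [0, 0, -0.034, 0, 0, 0, 0]
    - [0, 0, -0.034, 0, 0, 0, 0]
    - [0, 0, -0.03, 0, 0, 0, 0]
    - [0, 0, -0.02, 0, 0, 0, 0]
    - [0, 0, 0, 0, 0, 0, 0]

```text
time_s: 12.43
tool_pos: [469.6, -30.2, 195.1]
tcp_rot: [[0.907, 0.013, 0.422], [0.008, -1.0, 0.013], [0.422, -0.008, -0.907]]
contact_force: [0.2, 0.3, -4.1]
grip_width: 0.69
```

```bash
python3 st.py
```

```text
[-29.6  -1.3  26.4 135.5   3.3  20.8 -95.2] [469.6 -30.2 195.1] [ 0.2  0.3 -4.1] 0.69 12.4333
[[ 0.9  0.   0.4]
 [ 0.  -1.   0. ]
 [ 0.4 -0.  -0.9]]
```

Call:
play_rows:
  commands:
    - [0, 0.004, -0.02, 0.001, 0, 0, 0]
    - [0, 0, -0.034, 0, 0, 0, 0]
    - [0, 0, -0.034, 0, 0, 0, 0]
    - [0, 0, -0.034, 0, 0, 0, 0]
    - [0, 0, -0.034, 0, 0, 0, 0]
    - [0, 0, -0.034, 0, 0, 0, 0]
    - [0, 0, -0.03, 0, 0, 0, 0]
    - [0, 0, -0.02, 0, 0, 0, 0]
    - [0, 0, 0, 0, 0, 0, 0]

```text
time_s: 13.18
tool_pos: [472.2, 207.1, 197.9]
tcp_rot: [[0.906, 0.015, 0.422], [0.01, -1.0, 0.014], [0.422, -0.008, -0.906]]
contact_force: [0.6, 1.6, -5.0]
grip_width: 0.688
```

```bash
python3 st.py
```

```text
[ -48.1    5.8    8.   127.6   29.8   30.  -153.4] [472.2 207.1 197.9] [ 0.6  1.6 -5. ] 0.688 13.1833
[[ 0.9  0.   0.4]
 [ 0.  -1.   0. ]
 [ 0.4 -0.  -0.9]]
```

```bash
python3 - <<'E'
from h import *
o=np.zeros((600,800,3),np.uint8)
for n,z in(("scene",4.5),("side",3.4)):
    r=robot.get_image(n);f=r["frame"][:,:,::-1].copy();np.savez(n+"9.npz",**r)
    p=proj(r,(459.8,207,90)).astype(int); w=int(395/2/z);h=int(300/z); u0,v0=p[0]-w,p[1]-h
    a=cv2.resize(f[v0:v0+2*h,u0:u0+2*w],None,fx=z,fy=z,interpolation=2)
    for q in((459.8,207,111.3),(459.8,207,198),(461.9,213.6,18)):
        c=((proj(r,q)+.5-[u0,v0])*z).astype(int); cv2.drawMarker(a,tuple(int(t) for t in c),(0,0,255),0,10,1)
    x=0 if n=="scene" else 400
    o[:a.shape[0],x:x+a.shape[1]]=a; print(n,u0,v0,z)
cv2.imwrite("pics/c6.png",o)
E
```

```text
scene 240 95 4.5
side 254 142 3.4
```

View pics/c6.png

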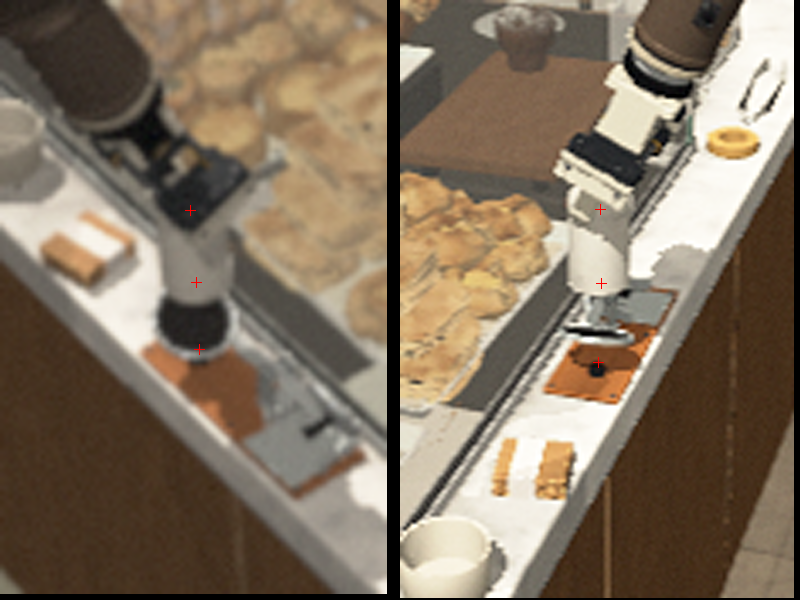

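Call:
play_rows:
  commands:
    - [0, -0.0054, -0.0035, 0.014, 0, 0, 0]
    - [0, -0.0054, -0.0035, 0.014, 0, 0, 0]
    - [0, 0, 0, 0, 0, 0, 0]

```text
time_s: 13.53
tool_pos: [473.7, 207.2, 166.2]
tcp_rot: [[0.907, 0.007, 0.42], [0.005, -1.0, 0.006], [0.42, -0.004, -0.907]]
contact_force: [-0.6, 0.2, -5.6]
grip_width: 0.692
```

```bash
python3 st.py
```

```text
[ -54.5    9.    15.5  130.1   32.    24.9 -156.6] [473.7 207.2 166.2] [-0.6  0.2 -5.6] 0.692 13.5333
[[ 0.9  0.   0.4]
 [ 0.  -1.   0. ]
 [ 0.4 -0.  -0.9]]
```

Call:
play_rows:
  commands:
    - [0, 0, 0, 0, 2.52, 0, -5.44]
    - [0, 0, 0, 0, 2.52, 0, -5.44]
    - [0, 0, 0, 0, 0, 0, 0]

```text
time_s: 13.78
tool_pos: [474.8, 206.3, 168.7]
tcp_rot: [[0.886, 0.208, 0.413], [0.187, -0.978, 0.091], [0.423, -0.004, -0.906]]
contact_force: [0.3, -0.1, -5.6]
grip_width: 0.688
```

```bash
python3 st.py
```

```text
[ -46.6    7.6   11.2  131.2   24.8   19.9 -135.7] [474.8 206.3 168.7] [ 0.3 -0.1 -5.6] 0.688 13.7833
[[ 0.9  0.2  0.4]
 [ 0.2 -1.   0.1]
 [ 0.4 -0.  -0.9]]
```

Call:
play_rows:
  commands:
    - [0, 0.0011, -0.0099, 0.0006, 0, 0, 0]
    - [0, 0, 0, 0, 0, 0, 0]

```text
time_s: 13.95
tool_pos: [474.5, 219.5, 169.4]
tcp_rot: [[0.888, 0.199, 0.415], [0.177, -0.98, 0.092], [0.425, -0.008, -0.905]]
contact_force: [0.3, 1.8, -4.6]
grip_width: 0.69
```

Call:
play_rows:
  commands:
    - [0, -0.0042, 0, 0.0091, 0, 0, 0]
    - [0, -0.0042, 0, 0.0091, 0, 0, 0]
    - [0, -0.0042, 0, 0.0091, 0, 0, 0]
    - [0, 0, 0, 0, 0, 0, 0]

```text
time_s: 14.28
tool_pos: [473.9, 219.0, 137.7]
tcp_rot: [[0.888, 0.202, 0.413], [0.18, -0.979, 0.091], [0.423, -0.006, -0.906]]
contact_force: [0.7, 0.4, -3.1]
grip_width: 0.69
```

```bash
python3 st.py
```

```text
[ -50.1   11.5   13.7  132.9   30.3   15.  -143.6] [473.9 219.  137.7] [ 0.7  0.4 -3.1] 0.69 14.2833
[[ 0.9  0.2  0.4]
 [ 0.2 -1.   0.1]
 [ 0.4 -0.  -0.9]]
```

Call:
play_rows:
  commands:
    - [0, -0.0047, 0.0028, 0.0091, 0, 0, 0]
    - [0, -0.0042, 0, 0.0091, 0, 0, 0]
    - [0, -0.0021, 0, 0.0045, 0, 0, 0]
    - [0, 0, 0, 0, 0, 0, 0]

```text
time_s: 14.62
tool_pos: [474.4, 216.3, 113.1]
tcp_rot: [[0.887, 0.203, 0.414], [0.182, -0.979, 0.091], [0.424, -0.005, -0.906]]
contact_force: [0.7, -1.5, -3.0]
grip_width: 0.694
```

```bash
python3 st.py
```

```text
[ -52.5   14.6   17.5  134.7   34.4   10.  -147.7] [474.4 216.3 113.1] [ 0.7 -1.5 -3. ] 0.694 14.6167
[[ 0.9  0.2  0.4]
 [ 0.2 -1.   0.1]
 [ 0.4 -0.  -0.9]]
```

Call:
play_rows:
  commands:
    - [0, -0.0021, 0, 0.0045, 0, 0, 0]
    - [0, -0.0014, 0, 0.003, 0, 0, 0]
    - [0, 0, 0, 0, 0, 0, 0]

```text
time_s: 14.87
tool_pos: [474.8, 216.9, 105.2]
tcp_rot: [[0.887, 0.204, 0.415], [0.182, -0.979, 0.092], [0.425, -0.006, -0.905]]
contact_force: [1.4, -1.1, -2.0]
grip_width: 0.691
```

```bash
python3 st.py; python3 - <<'E'
from h import *
r=robot.get_image("side");f=r["frame"][:,:,::-1]
r2=robot.get_image("scene")
a=cv2.resize(f[150:280,270:410],None,fx=3.6,fy=3.6,interpolation=2)
b=cv2.resize(r2["frame"][110:220,235:335][:,:,::-1],None,fx=2.9,fy=2.9,interpolation=2)
o=np.zeros((max(a.shape[0],b.shape[0]),a.shape[1]+b.shape[1],3),np.uint8);o[:a.shape[0],:a.shape[1]]=a;o[:b.shape[0],a.shape[1]:]=b
cv2.imwrite("pics/c7.png",o)
E
```

```text
[ -53.5   15.8   18.8  135.3   36.5    8.2 -149.9] [474.8 216.9 105.2] [ 1.4 -1.1 -2. ] 0.691 14.8667
[[ 0.9  0.2  0.4]
 [ 0.2 -1.   0.1]
 [ 0.4 -0.  -0.9]]
```

View pics/c7.png

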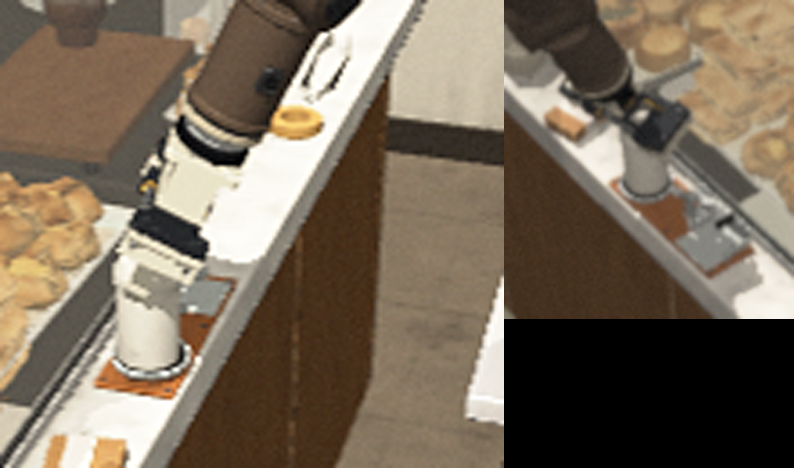

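Call:
play_rows:
  commands:
    - [0, -0.0009, 0, 0.0018, 0, 0, 0]
    - [0, 0, 0, 0, 0, 0, 0]

```text
time_s: 15.13
tool_pos: [475.7, 217.4, 104.2]
tcp_rot: [[0.886, 0.204, 0.416], [0.182, -0.979, 0.094], [0.427, -0.007, -0.904]]
contact_force: [-0.5, -3.2, 8.6]
grip_width: 0.691
```

```bash
python3 st.py
```

```text
[ -53.6   16.    19.   135.3   37.2    7.8 -150.7] [475.7 217.4 104.2] [-0.5 -3.2  8.6] 0.691 15.1333
[[ 0.9  0.2  0.4]
 [ 0.2 -1.   0.1]
 [ 0.4 -0.  -0.9]]
```

Call:
play_rows:
  commands:
    - [0.8, 0, 0, 0, 0, 0, 0]
    - [0.9, 0, 0, 0, 0, 0, 0]
    - [1, 0, 0, 0, 0, 0, 0]
    - [1, 0, 0, 0, 0, 0, 0]
    - [1, 0, 0, 0, 0, 0, 0]
    - [1, 0, 0, -0.01, 0, 0, 0]
    - [1, 0, 0, -0.02, 0, 0, 0]
    - [1, 0, 0, -0.03, 0, 0, 0]
    - [1, 0, 0, -0.03, 0, 0, 0]
    - [1, 0, 0, -0.03, 0, 0, 0]
    - [1, 0, 0, -0.02, 0, 0, 0]
    - [1, 0, 0, 0, 0, 0, 0]

```text
time_s: 16.13
tool_pos: [416.6, 205.0, 233.7]
tcp_rot: [[0.885, 0.205, 0.418], [0.181, -0.979, 0.097], [0.429, -0.01, -0.903]]
contact_force: [0.6, 0.4, 0.4]
grip_width: 0.997
```

```bash
python3 st.py; python3 - <<'E'
from h import *
for n in("side","scene","wrist"):
    r=robot.get_image(n);np.savez(n+"11.npz",**r);cv2.imwrite(f"pics/{n}11.png",r["frame"][:,:,::-1])
E
```

```text
[ -51.4   -4.     8.3  131.4   24.6   32.6 -139.9] [416.6 205.  233.7] [0.6 0.4 0.4] 0.997 16.1333
[[ 0.9  0.2  0.4]
 [ 0.2 -1.   0.1]
 [ 0.4 -0.  -0.9]]
```

Call:
play_rows:
  commands:
    - [1, 0, 0, 0, 0, 0, -7]
    - [1, 0, 0, 0, 0, 0, -7]
    - [1, 0, 0, 0, 0, 0, -7]
    - [1, 0, 0, 0, 0, 0, -7]
    - [1, 0, 0, 0, 0, 0, -7]
    - [1, 0, 0, 0, 0, 0, -7]
    - [1, 0, 0, 0, 0, 0, -7]
    - [1, 0, 0, 0, 0, 0, -7]
    - [1, 0, 0, 0, 0, 0, -7]
    - [1, 0, 0, 0, 0, 0, -7]
    - [1, 0, 0, 0, 0, 0, -7]
    - [1, 0, 0, 0, 0, 0, -7]

```text
time_s: 17.28
tool_pos: [416.4, 203.5, 228.3]
tcp_rot: [[-0.116, 0.903, 0.413], [0.992, 0.086, 0.09], [0.046, 0.42, -0.906]]
contact_force: [-0.6, -0.5, 0.7]
grip_width: 1.001
```

Call:
play_rows:
  commands:
    - [1, 0, 0, 0, 0, 0, -7]
    - [1, 0, 0, 0, 0, 0, -7]
    - [1, 0, 0, 0, 0, 0, -7]
    - [1, 0, 0, 0, 0, 0, -7]
    - [1, 0, 0, 0, 0, 0, -7]
    - [1, 0, 0, 0, 0, 0, -7]
    - [1, 0, 0, 0, 0, 0, -7]
    - [1, 0, 0, 0, 0, 0, -7]
    - [1, 0, 0, 0, 0, 0, -7]
    - [1, 0, 0, 0, 0, 0, -7]
    - [1, 0, 0, 0, 0, 0, -7]
    - [1, 0, 0, 0, 0, 0, -7]

```text
time_s: 18.28
tool_pos: [416.4, 203.5, 228.4]
tcp_rot: [[-0.91, -0.021, 0.413], [0.018, 0.996, 0.09], [-0.413, 0.089, -0.906]]
contact_force: [-0.5, -0.1, 0.2]
grip_width: 0.997
```

Call:
play_rows:
  commands:
    - [1, 0, 0, 0, 0, 0, -7]
    - [1, 0, 0, 0, 0, 0, -5]
    - [1, 0, 0.035, 0, 0, 0, 0]
    - [1, 0, 0.035, 0, 0, 0, 0]
    - [1, 0, 0.035, 0, 0, 0, 0]
    - [1, 0, 0.03, 0, 0, 0, 0]
    - [1, 0, 0.02, 0, 0, 0, 0]
    - [1, 0, 0, 0, 0, 0, 0]

```text
time_s: 18.95
tool_pos: [383.5, 360.5, 229.4]
tcp_rot: [[-0.886, -0.21, 0.414], [-0.188, 0.978, 0.094], [-0.424, 0.005, -0.906]]
contact_force: [-0.6, 0.9, 0.0]
grip_width: 0.999
```

```bash
python3 st.py; cat > blk.py <<'E'
from h import *
from scipy.optimize import least_squares
r=robot.get_image("wrist");np.savez("wb.npz",**r);f=r["frame"];cv2.imwrite("pics/wb.png",f[:,:,::-1])
hsv=cv2.cvtColor(f,cv2.COLOR_RGB2HSV)
m=(hsv[...,0]>5)&(hsv[...,0]<25)&(hsv[...,1]>90)&(hsv[...,2]>60)
p=proj(r,(459,398,11)).astype(int);print("centre px",p)
w=np.zeros_like(m);w[p[1]-75:p[1]+75,p[0]-75:p[0]+75]=1;m&=w
for st,c in blobs(r,m,80):
    x,y,ww,h,a=st;lab=np.zeros_like(m,np.uint8);lab[y:y+h,x:x+ww]=m[y:y+h,x:x+ww]
    ap=cv2.approxPolyDP(cv2.convexHull(max(cv2.findContours(lab,0,1)[0],key=cv2.contourArea)),3,True)[:,0]
    print(st,hsv[int(c[1]),int(c[0])])
    for q in ap: print("  ",q,"z0",ray(r,*q,0)[:2],"z22",ray(r,*q,22)[:2])
E
python3 blk.py
```

```text
[-74.3   5.4  13.  122.7  28.7  38.6  19.9] [383.5 360.5 229.4] [-0.6  0.9  0. ] 0.999 18.95
[[-0.9 -0.2  0.4]
 [-0.2  1.   0.1]
 [-0.4  0.  -0.9]]
centre px [341 159]
[ 266   84  150   43 4177] [ 15 136  88]
   [415 126] z0 [395.9 482.1] z22 [386.6 472.2]
   [266  96] z0 [396.4 289.1] z22 [387.  291.7]
   [266  84] z0 [382. 288.] z22 [373.6 290.7]
   [415  84] z0 [345.6 459.8] z22 [339.5 451.4]
[ 318  136   51   26 1286] [ 16 126 222]
   [366 137] z0 [424.5 424.3] z22 [413.3 418.1]
   [365 161] z0 [461.6 434.4] z22 [448.  427.7]
   [318 160] z0 [473.7 368.3] z22 [459.3 365.8]
   [319 136] z0 [436.  362.3] z22 [424.1 360.2]
[319 178  46   8 365] [ 15 129 217]
   [364 178] z0 [491.1 442.1] z22 [475.6 434.8]
   [363 185] z0 [504.3 444.6] z22 [487.9 437.1]
   [319 185] z0 [518.1 378.5] z22 [500.8 375.4]
   [319 178] z0 [504.9 375.9] z22 [488.5 372.9]
```

Call:
play_rows:
  commands:
    - [1, 0.01, 0.006, 0.034, 0, 0, 0]
    - [1, 0.01, 0.006, 0.034, 0, 0, 0]
    - [1, 0.01, 0.005, 0.034, 0, 0, 0]
    - [1, 0.008, 0.004, 0.034, 0, 0, 0]
    - [1, 0, 0, 0.034, 0, 0, 0]
    - [1, 0, 0, 0, 0, 0, 0]
  grip_force: 25

```text
time_s: 19.5
tool_pos: [417.1, 381.0, 54.0]
tcp_rot: [[-0.888, -0.204, 0.411], [-0.187, 0.979, 0.081], [-0.419, -0.004, -0.908]]
contact_force: [-0.1, -1.6, 0.1]
grip_width: 0.999
```

```bash
python3 st.py; python3 blk.py
```

```text
[-76.8  27.4  22.2 128.8  43.8  11.5   1.4] [417.1 381.   54. ] [-0.1 -1.6  0.1] 0.999 19.5
[[-0.9 -0.2  0.4]
 [-0.2  1.   0.1]
 [-0.4 -0.  -0.9]]
centre px [337 239]
[ 296  204   90   44 3725] [ 15 128 220]
   [380 205] z0 [423.9 424.1] z22 [405.4 414.6]
   [385 223] z0 [442.4 434.9] z22 [421.5 423.9]
   [380 247] z0 [473. 441.] z22 [448.  429.2]
   [299 247] z0 [488.3 369. ] z22 [461.3 366.8]
   [298 205] z0 [437.2 360.8] z22 [417.  359.7]
```

Call:
play_rows:
  commands:
    - [1, 0, 0, 0, 0, 6, 0]
    - [1, 0, 0, 0, 0, 6, 0]
    - [1, 0, 0, 0, 0, 0, 0]

```text
time_s: 19.8
tool_pos: [424.2, 381.5, 59.6]
tcp_rot: [[-0.923, -0.194, 0.332], [-0.183, 0.981, 0.064], [-0.338, -0.002, -0.941]]
contact_force: [0.4, -0.7, 0.9]
grip_width: 1.001
```

```bash
python3 st.py; cat > to.py <<'E'
import sys
from h import *
s=robot.sense();t=np.array([float(x) for x in sys.argv[1:4]]);print("tool shift",s["tcp_rot"].T@(t-s["tool_pos"]))
E
python3 to.py 441 395 40;python3 to.py 441 395 8
```

```text
[-61.2  25.9   6.2 123.4  34.5  20.   13.8] [424.2 381.5  59.6] [ 0.4 -0.7  0.9] 1.001 19.8
[[-0.9 -0.2  0.3]
 [-0.2  1.   0.1]
 [-0.3 -0.  -0.9]]
tool shift [-11.3  10.   24.9]
tool shift [-0.5 10.1 55. ]
```

Call:
play_rows:
  commands:
    - [1, 0, 0, 0, 0, 4, 0]
    - [1, 0, 0, 0, 0, 4, 0]
    - [1, 0, 0.01, 0.005, 0, 0, 0]
    - [1, 0, 0, 0.01, 0, 0, 0]
    - [1, 0, 0, 0, 0, 0, 0]

```text
time_s: 20.22
tool_pos: [422.1, 392.9, 41.5]
tcp_rot: [[-0.958, -0.199, 0.207], [-0.196, 0.98, 0.037], [-0.211, -0.006, -0.978]]
contact_force: [-1.2, -1.2, 0.6]
grip_width: 0.996
```

```bash
python3 st.py; python3 to.py 441 395 8
```

```text
[-49.9  29.4  -5.  116.7  24.2  27.3  26.5] [422.1 392.9  41.5] [-1.2 -1.2  0.6] 0.996 20.2167
[[-1.  -0.2  0.2]
 [-0.2  1.   0. ]
 [-0.2 -0.  -1. ]]
tool shift [-11.4  -1.5  36.7]
```

Call:
play_rows:
  commands:
    - [1, -0.0114, -0.0015, 0.012, 0, 0, 0]
    - [1, 0, 0, 0.015, 0, 0, 0]
    - [1, 0, 0, 0.0095, 0, 0, 0]
    - [1, 0, 0, 0, 0, 0, 0]

```text
time_s: 20.55
tool_pos: [439.0, 394.8, 7.0]
tcp_rot: [[-0.958, -0.202, 0.205], [-0.199, 0.979, 0.034], [-0.207, -0.008, -0.978]]
contact_force: [-0.1, 0.5, 0.3]
grip_width: 0.993
```

```bash
python3 st.py
```

```text
[-49.6  33.5  -3.6 115.8  25.6  24.   26.4] [439.  394.8   7. ] [-0.1  0.5  0.3] 0.993 20.55
[[-1.  -0.2  0.2]
 [-0.2  1.   0. ]
 [-0.2 -0.  -1. ]]
```

Close, then lift and rotate to the stand's yaw (1.5°, i.e. −10.2° about world z).

Call:
play_rows:
  commands:
    - [0, 0, 0, 0, 0, 0, 0]
    - [0, 0, 0, 0, 0, 0, 0]
    - [0, 0, 0, 0, 0, 0, 0]
    - [0, 0, 0, 0, 0, 0, 0]
    - [0, 0, 0, 0, 0, 0, 0]
    - [0, -0.003, 0, -0.01, 0, 0, 0]
    - [0, -0.004, 0, -0.019, 0, 0, 0]
    - [0, 0.01, 0, -0.03, 0, 0, 0]
    - [0, 0.01, 0, -0.03, 0, 0, 0]
    - [0, 0, 0, 0, 1.06, 0.03, 5.0]
    - [0, 0, 0, 0, 1.06, 0.03, 5.0]
    - [0, 0, 0, 0, 0, 0, 0]
  grip_force: 25

```text
time_s: 21.55
tool_pos: [410.2, 390.7, 94.8]
tcp_rot: [[-0.978, -0.019, 0.21], [-0.019, 1.0, 0.002], [-0.21, -0.002, -0.978]]
contact_force: [0.0, 1.3, -0.8]
grip_width: 0.715
```

```bash
python3 st.py
```

```text
[-52.1  24.5  -4.4 114.5  20.4  35.9  19. ] [410.2 390.7  94.8] [ 0.   1.3 -0.8] 0.715 21.55
[[-1.  -0.   0.2]
 [-0.   1.   0. ]
 [-0.2 -0.  -1. ]]
```

Call:
play_rows:
  commands:
    - [0, -0.0067, 0, -0.031, 0, 0, 0]
    - [0, -0.0067, 0, -0.031, 0, 0, 0]
    - [0, -0.0067, -0.01, -0.031, 0, 0, 0]
    - [0, 0, -0.036, 0, 0, 0, 0]
    - [0, 0, -0.036, 0, 0, 0, 0]
    - [0, 0, -0.036, 0, 0, 0, 0]
    - [0, 0, -0.036, 0, 0, 0, 0]
    - [0, 0, -0.036, 0, 0, 0, 0]
    - [0, 0, -0.036, 0, 0, 0, 0]
    - [0, 0, -0.036, 0, 0, 0, 0]
    - [0, 0, -0.036, 0, 0, 0, 0]
    - [0, 0, -0.03, 0, 0, 0, 0]

```text
time_s: 22.55
tool_pos: [417.2, 59.3, 189.9]
tcp_rot: [[-0.978, -0.025, 0.209], [-0.025, 1.0, 0.0], [-0.209, -0.005, -0.978]]
contact_force: [0.8, -0.6, -0.2]
grip_width: 0.715
```

```bash
python3 st.py; python3 to.py 386 63.5 60
```

```text
[-22.6   1.3   3.9 129.1   6.   38.3  68.3] [417.2  59.3 189.9] [ 0.8 -0.6 -0.2] 0.715 22.55
[[-1.  -0.   0.2]
 [-0.   1.   0. ]
 [-0.2 -0.  -1. ]]
tool shift [ 57.5   5.6 120.6]
```

Call:
play_rows:
  commands:
    - [0, 0.0305, 0.0055, -0.0065, 0, 0, 0]
    - [0, 0.0068, 0, 0.032, 0, 0, 0]
    - [0, 0.0068, 0, 0.032, 0, 0, 0]
    - [0, 0.0068, 0, 0.032, 0, 0, 0]
    - [0, 0.0066, 0, 0.031, 0, 0, 0]
    - [0, 0, 0, 0, 0, 0, 0]

```text
time_s: 23.05
tool_pos: [383.7, 65.2, 55.7]
tcp_rot: [[-0.979, -0.026, 0.201], [-0.027, 1.0, -0.003], [-0.201, -0.008, -0.98]]
contact_force: [-1.4, -0.8, -1.9]
grip_width: 0.715
```

```bash
python3 st.py; python3 to.py 386 63.5 16;  python3 - <<'E'
from h import *
r=robot.get_image("wrist");np.savez("wc.npz",**r);f=r["frame"][:,:,::-1];print(r["T"])
t=robot.sense()["tool_pos"];q=proj(r,(450,65,20)).astype(int);print(q)
f2=robot.get_image("scene")["frame"][:,:,::-1]
a=np.zeros((600,800,3),np.uint8)
b=cv2.resize(f[100:300,190:450],None,fx=3,fy=3,interpolation=2);a[:600,:780]=b
a[470:600,0:180]=cv2.resize(f2[130:216,240:360],(180,130)) 
cv2.imwrite("pics/c8.png",a)
E
```

```text
[-25.9  14.7   4.8 142.2  14.1  12.8  56.7] [383.7  65.2  55.7] [-1.4 -0.8 -1.9] 0.715 23.05
[[-1.  -0.   0.2]
 [-0.   1.  -0. ]
 [-0.2 -0.  -1. ]]
tool shift [ 5.8 -1.4 39.4]
[[ -0.    0.9   0.5 278.1]
 [  1.    0.    0.   61.8]
 [ -0.    0.5  -0.9 195.4]
 [  0.    0.    0.    1. ]]
[325 283]
```

View pics/c8.png

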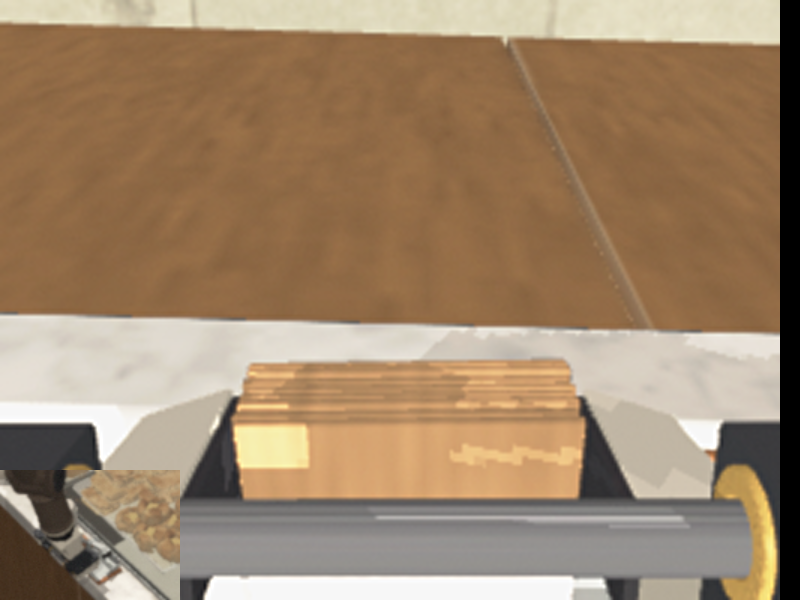

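Call:
play_rows:
  commands:
    - [0, -0.011, -0.0005, 0.0025, 0, 0, 0]
    - [0, -0.011, -0.0005, 0.0025, 0, 0, 0]
    - [0, 0, 0, 0, 0, 0, 0]

```text
time_s: 23.4
tool_pos: [413.5, 66.8, 62.2]
tcp_rot: [[-0.976, -0.023, 0.214], [-0.023, 1.0, 0.003], [-0.215, -0.002, -0.977]]
contact_force: [1.6, 0.2, -0.7]
grip_width: 0.719
```

```bash
python3 st.py; python3 to.py 406 64 15
```

```text
[-23.   15.6   3.3 138.8  12.8  14.3  59.4] [413.5  66.8  62.2] [ 1.6  0.2 -0.7] 0.719 23.4
[[-1.  -0.   0.2]
 [-0.   1.   0. ]
 [-0.2 -0.  -1. ]]
tool shift [17.5 -2.5 44.5]
```

Call:
play_rows:
  commands:
    - [0, 0.0, 0, -0.0313, 0, 0, 0]
    - [0, -0.0069, 0, -0.0313, 0, 0, 0]
    - [0, -0.0069, 0, -0.0313, 0, 0, 0]
    - [0, -0.0069, 0, -0.0313, 0, 0, 0]
    - [0, 0, 0.0365, 0, 0, 0, 0]
    - [0, 0, 0.0365, 0, 0, 0, 0]
    - [0, 0, 0.0365, 0, 0, 0, 0]
    - [0, 0, 0.0365, 0, 0, 0, 0]
    - [0, 0, 0.0365, 0, 0, 0, 0]
    - [0, 0, 0.0365, 0, 0, 0, 0]
    - [0, 0, 0.0365, 0, 0, 0, 0]
    - [0, 0, 0.0365, 0, 0, 0, 0]

```text
time_s: 24.4
tool_pos: [396.6, 359.9, 187.0]
tcp_rot: [[-0.977, -0.023, 0.21], [-0.023, 1.0, 0.002], [-0.21, -0.003, -0.978]]
contact_force: [0.7, -1.0, -0.8]
grip_width: 0.716
```

Call:
play_rows:
  commands:
    - [0, 0, 0.0365, 0, 0, 0, 0]
    - [0, 0.007, 0, 0.033, 0, 0, 0]
    - [0, 0.007, 0, 0.033, 0, 0, 0]
    - [0, 0.007, 0, 0.033, 0, 0, 0]
    - [0, 0, 0, 0, 0, 0, 0]

```text
time_s: 24.82
tool_pos: [394.1, 391.4, 79.9]
tcp_rot: [[-0.979, -0.023, 0.205], [-0.025, 1.0, -0.006], [-0.204, -0.011, -0.979]]
contact_force: [0.1, -1.8, -1.4]
grip_width: 0.715
```

```bash
python3 st.py; python3 to.py 436 395 9
```

```text
[-49.8  25.6  -9.6 115.7  25.1  35.6  13.1] [394.1 391.4  79.9] [ 0.1 -1.8 -1.4] 0.715 24.8167
[[-1.  -0.   0.2]
 [-0.   1.  -0. ]
 [-0.2 -0.  -1. ]]
tool shift [-26.6   3.4  78. ]
```

Call:
play_rows:
  commands:
    - [0, -0.009, 0.0034, 0.026, 0, 0, 0]
    - [0, -0.009, 0, 0.026, 0, 0, 0]
    - [0, -0.0086, 0, 0.018, 0, 0, 0]
    - [0, 0, 0, 0.007, 0, 0, 0]
    - [0, 0, 0, 0, 0, 0, 0]

```text
time_s: 25.23
tool_pos: [438.9, 397.9, 14.8]
tcp_rot: [[-0.978, -0.021, 0.209], [-0.022, 1.0, -0.0], [-0.209, -0.005, -0.978]]
contact_force: [-0.7, 0.6, -1.8]
grip_width: 0.712
```

```bash
python3 st.py
```

```text
[-48.7  33.5  -6.5 113.9  28.8  28.6  12.4] [438.9 397.9  14.8] [-0.7  0.6 -1.8] 0.712 25.2333
[[-1.  -0.   0.2]
 [-0.   1.  -0. ]
 [-0.2 -0.  -1. ]]
```

Call:
play_rows:
  commands:
    - [0, 0.0015, 0, 0.0071, 0, 0, 0]
    - [0, 0, 0, 0, 0, 0, 0]
    - [0.85, 0, 0, 0, 0, 0, 0]
    - [1, 0, 0, 0, 0, 0, 0]
    - [1, 0, 0, 0, 0, 0, 0]
    - [1, 0, 0, 0, 0, 0, 0]

```text
time_s: 25.73
tool_pos: [438.0, 398.7, 7.3]
tcp_rot: [[-0.978, -0.023, 0.209], [-0.023, 1.0, 0.001], [-0.209, -0.004, -0.978]]
contact_force: [-0.2, 0.5, 0.2]
grip_width: 0.956
```

Call:
play_rows:
  commands:
    - [1, 0, 0, -0.02, 0, 0, 0]
    - [1, 0, 0, -0.02, 0, 0, 0]
    - [1, 0, 0, 0, 0, 4, 0]
    - [1, 0, 0, 0, 0, 4, 0]
    - [1, 0, 0, 0, 0, 3, 0]
    - [1, 0, 0, 0, 0, 0, 0]

```text
time_s: 26.23
tool_pos: [432.7, 397.5, 46.2]
tcp_rot: [[-1.0, -0.018, 0.017], [-0.018, 1.0, -0.003], [-0.017, -0.004, -1.0]]
contact_force: [2.0, 0.1, 1.0]
grip_width: 1.002
```

```bash
python3 st.py; sed -i 's/p=proj(r,(459,398,11))/p=proj(r,(463,398,11))/' blk.py; python3 blk.py
```

```text
[-36.2  34.1 -17.3 105.3  15.6  42.4  28.8] [432.7 397.5  46.2] [2.  0.1 1. ] 1.002 26.2333
[[-1. -0.  0.]
 [-0.  1. -0.]
 [-0. -0. -1.]]
centre px [327 260]
[ 282  210   94   47 4187] [ 15 125 139]
   [374 216] z0 [430.4 432.5] z22 [422.2 428.5]
   [374 254] z0 [462.7 434.8] z22 [451.  430.4]
   [284 255] z0 [465. 363.] z22 [453.  366.4]
   [282 220] z0 [435.  362.2] z22 [426.3 365.8]
   [286 211] z0 [427.6 365.5] z22 [419.7 368.7]
   [371 210] z0 [425.6 429.9] z22 [417.9 426.1]
[ 287  292   87   14 1084] [ 15 130 212]
   [373 293] z0 [499.  436.4] z22 [483.3 431.9]
   [371 304] z0 [509.9 435.5] z22 [493.  431.1]
   [289 305] z0 [512.3 366. ] z22 [495.2 369.1]
   [287 298] z0 [505.3 364.5] z22 [489.  367.8]
   [289 292] z0 [499.4 366.3] z22 [483.7 369.4]
[313 319  89   7 623] [ 19 144 101]
   [401 319] z0 [524.6 462.3] z22 [506.2 455. ]
   [401 325] z0 [530.9 462.9] z22 [511.8 455.5]
   [313 325] z0 [532.5 386.5] z22 [513.2 387.4]
   [313 319] z0 [526.2 386.4] z22 [507.6 387.3]
```

Call:
play_rows:
  commands:
    - [1, -0.005, 0.001, 0.01, 0, 0, 0]
    - [1, 0, 0, 0.015, 0, 0, 0]
    - [1, 0, 0, 0.0145, 0, 0, 0]
    - [1, 0, 0, 0, 0, 0, 0]
    - [0, 0, 0, 0, 0, 0, 0]
    - [0, 0, 0, 0, 0, 0, 0]
    - [0, 0, 0, 0, 0, 0, 0]
    - [0, 0, 0, 0, 0, 0, 0]
    - [0, 0, 0, 0, 0, 0, 0]
  grip_force: 25

```text
time_s: 27.03
tool_pos: [435.7, 399.7, 7.2]
tcp_rot: [[-1.0, -0.023, 0.019], [-0.023, 1.0, -0.003], [-0.019, -0.003, -1.0]]
contact_force: [-0.4, -0.7, 2.7]
grip_width: 0.718
```

Call:
play_rows:
  commands:
    - [0, 0, 0, -0.01, 0, 0, 0]
    - [0, 0, 0, -0.025, 0, 0, 0]
    - [0, 0.01, 0, -0.035, 0, 0, 0]
    - [0, 0.01, 0, -0.035, 0, 0, 0]
    - [0, 0.01, 0, -0.035, 0, 0, 0]
    - [0, 0, 0, -0.035, 0, 0, 0]
    - [0, 0, -0.035, 0, 0, 0, 0]
    - [0, 0, -0.035, 0, 0, 0, 0]
    - [0, 0, -0.035, 0, 0, 0, 0]
    - [0, 0, -0.035, 0, 0, 0, 0]
    - [0, 0, -0.035, 0, 0, 0, 0]
    - [0, 0, -0.035, 0, 0, 0, 0]

```text
time_s: 28.03
tool_pos: [406.7, 187.7, 182.6]
tcp_rot: [[-1.0, -0.023, 0.019], [-0.023, 1.0, -0.004], [-0.019, -0.004, -1.0]]
contact_force: [0.8, -0.8, 0.3]
grip_width: 0.717
```

Call:
play_rows:
  commands:
    - [0, 0, -0.035, 0, 0, 0, 0]
    - [0, 0, -0.035, 0, 0, 0, 0]
    - [0, 0, -0.035, 0, 0, 0, 0]
    - [0, 0, -0.02, 0, 0, 0, 0]
    - [0, 0, 0, 0, 0, 0, 0]

```text
time_s: 28.45
tool_pos: [409.5, 59.6, 183.0]
tcp_rot: [[-1.0, -0.016, 0.018], [-0.017, 1.0, -0.006], [-0.018, -0.006, -1.0]]
contact_force: [-0.0, -0.3, -0.3]
grip_width: 0.72
```

```bash
python3 st.py; python3 to.py 406 64 60
```

```text
[ -3.7   8.5 -14.  120.9   3.5  50.   71.2] [409.5  59.6 183. ] [-0.  -0.3 -0.3] 0.72 28.45
[[-1. -0.  0.]
 [-0.  1. -0.]
 [-0. -0. -1.]]
tool shift [  5.6   5.2 122.9]
```

Call:
play_rows:
  commands:
    - [0, 0.009, 0.0045, 0.02, 0, 0, 0]
    - [0, 0, 0, 0.034, 0, 0, 0]
    - [0, 0, 0, 0.034, 0, 0, 0]
    - [0, 0, 0, 0.034, 0, 0, 0]
    - [0, 0, 0, 0.02, 0, 0, 0]
    - [0, 0, 0, 0, 0, 0, 0]

```text
time_s: 28.95
tool_pos: [401.3, 68.2, 37.7]
tcp_rot: [[-1.0, -0.024, 0.013], [-0.024, 1.0, -0.005], [-0.013, -0.005, -1.0]]
contact_force: [-1.5, -0.6, -1.2]
grip_width: 0.715
```

```bash
python3 st.py; python3 to.py 400 63.8 15; cat > tray.py <<'E'
from h import *
r=robot.get_image("wrist");np.savez("wt.npz",**r);f=r["frame"];s=robot.sense();print(r["T"][:3,3])
cv2.imwrite("pics/wt.png",f[:,:,::-1])
for y in (30.7,100.7): print("cheek ends expected px",proj(r,(461,y-1,22)))
print(proj(r,(400+60,65,28)))
E
python3 tray.py
```

```text
[ -8.1  22.3 -11.8 130.7  10.9  27.2  62.6] [401.3  68.2  37.7] [-1.5 -0.6 -1.2] 0.715 28.95
[[-1. -0.  0.]
 [-0.  1. -0.]
 [-0. -0. -1.]]
tool shift [ 1.7 -4.3 22.7]
[323.7  65.4 194.8]
cheek ends expected px [272.9 309.3]
cheek ends expected px [369.6 311.5]
[321.6 314.9]
```

Call:
play_rows:
  commands:
    - [0, 0.0015, -0.0043, 0.01, 0, 0, 0]
    - [0, 0, 0, 0.0125, 0, 0, 0]
    - [0, 0, 0, 0, 0, 0, 0]

```text
time_s: 29.25
tool_pos: [402.9, 64.0, 18.2]
tcp_rot: [[-1.0, -0.023, 0.019], [-0.023, 1.0, -0.004], [-0.019, -0.004, -1.0]]
contact_force: [-0.3, 0.5, -0.3]
grip_width: 0.714
```

```bash
python3 st.py; python3 to.py 400 63.8 15
```

```text
[ -8.6  24.5 -10.6 131.8  12.4  23.6  61.8] [402.9  64.   18.2] [-0.3  0.5 -0.3] 0.714 29.25
[[-1. -0.  0.]
 [-0.  1. -0.]
 [-0. -0. -1.]]
tool shift [ 2.9 -0.1  3.2]
```

Call:
play_rows:
  commands:
    - [0, 0, 0, 0.0025, 0, 0, 0]
    - [0, -0.006, 0, 0.0001, 0, 0, 0]
    - [0, -0.006, 0, 0.0001, 0, 0, 0]
    - [0, -0.006, 0, 0.0001, 0, 0, 0]
    - [0, -0.006, 0, 0.0001, 0, 0, 0]
    - [0, 0, 0, 0, 0, 0, 0]

```text
time_s: 29.75
tool_pos: [428.7, 64.6, 15.7]
tcp_rot: [[-1.0, -0.022, 0.02], [-0.022, 1.0, -0.003], [-0.02, -0.004, -1.0]]
contact_force: [0.5, 0.3, -1.0]
grip_width: 0.718
```

```bash
python3 st.py
```

```text
[ -7.8  26.3 -10.6 128.6  12.3  25.   62.9] [428.7  64.6  15.7] [ 0.5  0.3 -1. ] 0.718 29.75
[[-1. -0.  0.]
 [-0.  1. -0.]
 [-0. -0. -1.]]
```

Call:
play_rows:
  commands:
    - [0, -0.004, 0, 0.0002, 0, 0, 0]
    - [0, -0.004, 0, 0.0002, 0, 0, 0]
    - [0, -0.004, 0, 0.0002, 0, 0, 0]
    - [0, -0.003, 0, 0.0002, 0, 0, 0]
    - [0, 0, 0, 0, 0, 0, 0]

```text
time_s: 30.17
tool_pos: [442.3, 64.7, 14.7]
tcp_rot: [[-1.0, -0.022, 0.019], [-0.023, 1.0, -0.004], [-0.019, -0.004, -1.0]]
contact_force: [1.0, -0.3, -0.9]
grip_width: 0.719
```

```bash
python3 st.py
```

```text
[ -7.3  27.2 -10.6 126.8  12.3  26.   63.5] [442.3  64.7  14.7] [ 1.  -0.3 -0.9] 0.719 30.1667
[[-1. -0.  0.]
 [-0.  1. -0.]
 [-0. -0. -1.]]
```

Call:
play_rows:
  commands:
    - [0, 0, 0, 0.001, 0, 0, 0]
    - [0.8, 0, 0, 0, 0, 0, 0]
    - [0.9, 0, 0, 0, 0, 0, 0]
    - [0.9, 0, 0, 0, 0, 0, 0]
    - [0.9, 0.015, 0, 0, 0, 0, 0]
    - [0.9, 0.025, 0, 0, 0, 0, 0]
    - [0.9, 0.01, 0, 0, 0, 0, 0]
    - [0, 0, 0, 0, 0, 0, 0]
    - [0, 0, 0, 0, 0, 0, 0]
    - [0, 0, 0, 0, 0, 0, 0]
    - [0, 0, 0, 0, 0, 0, 0]
    - [0, 0, 0, 0, 0, 0, 0]

```text
time_s: 31.17
tool_pos: [392.5, 63.6, 12.9]
tcp_rot: [[-1.0, -0.022, 0.019], [-0.022, 1.0, -0.004], [-0.019, -0.004, -1.0]]
contact_force: [0.1, -0.4, -0.6]
grip_width: 0.582
```

Call:
play_rows:
  commands:
    - [0, 0, 0, 0, 0, 0, 0]
    - [0, 0, 0, 0, 0, 0, 0]
    - [0, 0, 0, 0, 0, 0, 0]

```text
time_s: 31.42
tool_pos: [391.7, 63.5, 12.8]
tcp_rot: [[-1.0, -0.023, 0.018], [-0.023, 1.0, -0.004], [-0.018, -0.004, -1.0]]
contact_force: [-0.3, -0.9, -0.1]
grip_width: 0.37
```

```bash
python3 st.py; python3 to.py 416 65 16
```

```text
[ -9.3  24.6 -10.1 133.4  12.8  21.8  60.9] [391.7  63.5  12.8] [-0.3 -0.9 -0.1] 0.37 31.4167
[[-1. -0.  0.]
 [-0.  1. -0.]
 [-0. -0. -1.]]
tool shift [-24.4   1.   -2.8]
```

Call:
play_rows:
  commands:
    - [0.25, -0.012, 0.0005, -0.0028, 0, 0, 0]
    - [0.25, -0.012, 0.0005, 0, 0, 0, 0]
    - [0.25, -0.004, 0, 0, 0, 0, 0]
    - [0.25, -0.003, 0, 0, 0, 0, 0]
    - [0.25, 0, 0, 0, 0, 0, 0]

```text
time_s: 31.83
tool_pos: [422.5, 65.1, 16.0]
tcp_rot: [[-1.0, -0.022, 0.018], [-0.023, 1.0, -0.004], [-0.018, -0.004, -1.0]]
contact_force: [-0.9, 0.4, 0.2]
grip_width: 0.252
```

Call:
play_rows:
  commands:
    - [0.25, -0.002, 0, 0, 0, 0, 0]
    - [0.25, -0.002, 0, 0, 0, 0, 0]
    - [0.25, 0, 0, 0, 0, 0, 0]

```text
time_s: 32.08
tool_pos: [426.4, 65.2, 16.2]
tcp_rot: [[-1.0, -0.023, 0.018], [-0.023, 1.0, -0.004], [-0.018, -0.004, -1.0]]
contact_force: [-0.8, 0.2, 0.5]
grip_width: 0.248
```

```bash
python3 st.py
```

```text
[ -7.9  26.1 -10.6 128.7  12.3  25.1  62.8] [426.4  65.2  16.2] [-0.8  0.2  0.5] 0.248 32.0833
[[-1. -0.  0.]
 [-0.  1. -0.]
 [-0. -0. -1.]]
```

Call:
play_rows:
  commands:
    - [0.25, -0.0015, 0, 0, 0, 0, 0]
    - [0.25, -0.0015, 0, 0, 0, 0, 0]
    - [0.25, 0, 0, 0, 0, 0, 0]

```text
time_s: 32.33
tool_pos: [426.5, 65.1, 15.8]
tcp_rot: [[-1.0, -0.023, 0.013], [-0.023, 1.0, -0.005], [-0.013, -0.005, -1.0]]
contact_force: [-7.8, 1.4, 6.0]
grip_width: 0.252
```

Call:
play_rows:
  commands:
    - [0.25, -0.0015, 0, 0, 0, 0, 0]
    - [0.25, -0.001, 0, 0, 0, 0, 0]
    - [0.25, 0, 0, 0, 0, 0, 0]

```text
time_s: 32.58
tool_pos: [426.6, 64.9, 15.5]
tcp_rot: [[-1.0, -0.024, 0.009], [-0.024, 1.0, -0.006], [-0.009, -0.006, -1.0]]
contact_force: [-15.2, 3.2, 11.9]
grip_width: 0.252
```

Call:
play_rows:
  commands:
    - [0.25, 0.01, 0, 0, 0, 0, 0]
    - [0.25, 0.02, 0, 0, 0, 0, 0]
    - [0.25, 0.01, 0, -0.03, 0, 0, 0]
    - [0.25, 0, 0, -0.035, 0, 0, 0]
    - [0.25, 0, 0, -0.035, 0, 0, 0]
    - [0.25, 0, 0, -0.035, 0, 0, 0]
    - [0.25, 0, 0, 0, 0, 0, 0]

```text
time_s: 33.17
tool_pos: [392.5, 66.0, 156.1]
tcp_rot: [[-0.999, -0.023, 0.027], [-0.023, 1.0, -0.002], [-0.027, -0.002, -1.0]]
contact_force: [0.7, 1.1, 0.6]
grip_width: 0.252
```

```bash
python3 st.py; python3 - <<'E'
from h import *
r=robot.get_image("wrist");np.savez("wd.npz",**r);f=r["frame"][:,:,::-1];s=robot.get_image("side");np.savez("sd.npz",**s)
for q in((437.9,32,28),(437.9,98,28),(428,18,6),(422,260,6)): print(q,proj(r,q))
p=proj(r,(450,65,15)).astype(int)
a=cv2.resize(f[max(0,p[1]-90):p[1]+110,p[0]-90:p[0]+176],None,fx=3,fy=3,interpolation=2)
b=cv2.resize(s["frame"][130:260,270:410][:,:,::-1],None,fx=1.7,fy=1.7,interpolation=2);a[-b.shape[0]:,-b.shape[1]:]=b
cv2.imwrite("pics/c9.png",a[:600,:800]);print(p[1]-90,p[0]-90,a.shape)
E
```

```text
[ -3.7   9.  -15.7 125.1   4.3  44.8  69.1] [392.5  66.  156.1] [0.7 1.1 0.6] 0.252 33.1667
[[-1. -0.  0.]
 [-0.  1. -0.]
 [-0. -0. -1.]]
(437.9, 32, 28) [295.2 228. ]
(437.9, 98, 28) [355.8 229.3]
(428, 18, 6) [284.9 212.1]
(422, 260, 6) [495.6 211.7]
143 235 (600, 798, 3)
```

View pics/c9.png

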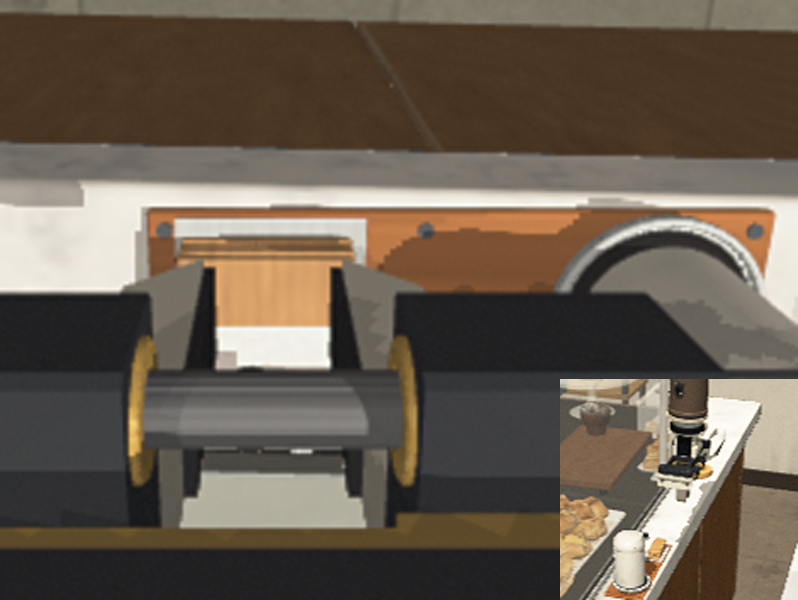

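Call:
play_rows:
  commands:
    - [1, 0, 0, -0.033, 0, 0, 0]
    - [1, 0, 0, -0.033, 0, 0, 0]
    - [1, 0, 0, -0.033, 0, 0, 0]
    - [1, 0, 0.037, 0, 0, 0, 0]
    - [1, 0, 0.037, 0, 0, 0, 0]
    - [1, 0, 0.037, 0, 0, 0, 0]
    - [1, 0, 0.037, 0, 0, 0, 0]
    - [1, 0, 0, 0, 0, -4, 0]
    - [1, 0, 0, 0, 0, -4, 0]
    - [1, 0, 0, 0, 0, -4, 0]
    - [1, 0, 0, 0, 0, 0, 0]
  grip_force: 35

```text
time_s: 34.18
tool_pos: [381.7, 213.1, 247.0]
tcp_rot: [[-0.974, -0.026, 0.226], [-0.027, 1.0, -0.0], [-0.226, -0.007, -0.974]]
contact_force: [-0.4, -0.6, -0.0]
grip_width: 0.98
```

```bash
python3 st.py; python3 to.py 467.6 214.8 99.5;python3 - <<'E'
from h import *
r=robot.get_image("wrist");np.savez("we.npz",**r);f=r["frame"];hsv=cv2.cvtColor(f,cv2.COLOR_RGB2HSV)
print("pred top edges",proj(r,(463.6,214.8-34,113)),proj(r,(463.6,214.8+34,113)),proj(r,(463.6,214.8,132)))
p=proj(r,(463.6,214.8,132)).astype(int)
for v in range(p[1]-40,p[1]+20,12): print(v,hsv[v,p[0]-60:p[0]+62:4,2])
E
```

```text
[-18.1   1.4 -25.9 119.9  12.6  50.   40.2] [381.7 213.1 247. ] [-0.4 -0.6 -0. ] 0.98 34.1833
[[-1.  -0.   0.2]
 [-0.   1.  -0. ]
 [-0.2 -0.  -1. ]]
tool shift [-50.3   0.4 163.1]
pred top edges [298.2 227.5] [356.6 229. ] [327.4 238.2]
198 [103 102  89 100 114 125 123 105 107 136 131 136 137 137 136 132 147 157
 158 162 164 187 158 222 225 223 222 234 233 233 233]
210 [166 114 121 121 123 151 178 201 204 126 130 145 158 170 179 186 192 192
 194 176 143 167 175 214 216 214 217 218 219 221 220]
222 [ 97 169 131 131 128 130 130 130 140 151 165 188 239 239 239 240 241 241
 241 213 209 201 135 133 132 132 132 132 132 129 134]
234 [185 185 183 185 186 186 184 185 143 156 236 238 238 238 239 240 241 241
 241 241 232 216 164 178 178 181 184 186 189 168 171]
246 [184 184 184 183 183 183 183 183 183 184 207 238 239 239 239 239 240 239
 239 240 222 183 183 184 185 184 184 183 185 184 180]
```

Call:
play_rows:
  commands:
    - [1, -0.025, 0, 0.02, 0, 0, 0]
    - [1, -0.0253, 0, 0.02, 0, 0, 0]
    - [1, 0, 0, 0.02, 0, 0, 0]
    - [1, 0, 0, 0.02, 0, 0, 0]
    - [1, 0, 0, 0, 0, 0, 0]

```text
time_s: 34.65
tool_pos: [451.1, 212.4, 178.1]
tcp_rot: [[-0.976, -0.02, 0.218], [-0.021, 1.0, -0.003], [-0.218, -0.007, -0.976]]
contact_force: [0.5, -0.2, -0.4]
grip_width: 1.004
```

```bash
python3 st.py; python3 to.py 467.6 214.8 99.5
```

```text
[-17.6  12.2 -22.6 119.1  19.4  41.5  38.1] [451.1 212.4 178.1] [ 0.5 -0.2 -0.4] 1.004 34.65
[[-1.  -0.   0.2]
 [-0.   1.  -0. ]
 [-0.2 -0.  -1. ]]
tool shift [ 1.   2.7 80.3]
```

Call:
play_rows:
  commands:
    - [1, 0.001, 0.0027, 0.015, 0, 0, 0]
    - [1, 0, 0, 0.022, 0, 0, 0]
    - [1, 0, 0, 0.022, 0, 0, 0]
    - [1, 0, 0, 0.013, 0, 0, 0]
    - [1, 0, 0, 0.008, 0, 0, 0]
    - [1, 0, 0, 0, 0, 0, 0]

```text
time_s: 35.15
tool_pos: [468.3, 216.6, 103.0]
tcp_rot: [[-0.975, -0.022, 0.223], [-0.023, 1.0, -0.001], [-0.223, -0.006, -0.975]]
contact_force: [-0.4, 0.3, 0.3]
grip_width: 1.006
```

```bash
python3 st.py; python3 to.py 467.6 214.8 99.5
```

```text
[-20.9  19.7 -18.9 122.4  28.   31.6  29.9] [468.3 216.6 103. ] [-0.4  0.3  0.3] 1.006 35.15
[[-1.  -0.   0.2]
 [-0.   1.  -0. ]
 [-0.2 -0.  -1. ]]
tool shift [ 1.5 -1.7  3.2]
```

Call:
play_rows:
  commands:
    - [1, 0.001, -0.0017, 0.003, 0, 0, 0]
    - [1, 0, 0, 0, 0, 0, 0]
    - [0, 0, 0, 0, 0, 0, 0]
    - [0, 0, 0, 0, 0, 0, 0]
    - [0, 0, 0, 0, 0, 0, 0]
    - [0, 0, 0, 0, 0, 0, 0]
    - [0, 0, 0, 0, 0, 0, 0]
    - [0, 0, 0, 0, 0, 0, 0]
  grip_force: 35

```text
time_s: 35.82
tool_pos: [468.3, 215.8, 101.3]
tcp_rot: [[-0.974, -0.023, 0.226], [-0.023, 1.0, 0.001], [-0.226, -0.004, -0.974]]
contact_force: [-0.4, 0.4, 2.8]
grip_width: 0.697
```

```bash
python3 st.py
```

```text
[-21.   19.8 -18.8 122.7  28.4  31.1  29.6] [468.3 215.8 101.3] [-0.4  0.4  2.8] 0.697 35.8167
[[-1.  -0.   0.2]
 [-0.   1.   0. ]
 [-0.2 -0.  -1. ]]
```

Call:
play_rows:
  commands:
    - [0, -0.0023, 0, -0.0098, 0, 0, 0]
    - [0, -0.0023, 0, -0.0098, 0, 0, 0]
    - [0, -0.0046, 0, -0.0195, 0, 0, 0]
    - [0, -0.0068, 0, -0.0293, 0, 0, 0]
    - [0, -0.0068, 0, -0.0293, 0, 0, 0]
    - [0, -0.004, 0, -0.0195, 0, 0, 0]
    - [0, 0, 0.02, 0, 0, 0, 0]
    - [0, 0, 0.035, 0, 0, 0, 0]
    - [0, 0, 0.035, 0, 0, 0, 0]
    - [0, 0, 0.035, 0, 0, 0, 0]
    - [0, 0, 0.025, 0, 0, 0, 0]
    - [0, 0, 0.015, 0, 0, 0, 0]

```text
time_s: 36.82
tool_pos: [462.5, 384.6, 221.1]
tcp_rot: [[-0.974, -0.026, 0.224], [-0.026, 1.0, 0.003], [-0.224, -0.002, -0.975]]
contact_force: [0.1, 0.5, -4.6]
grip_width: 0.693
```

```bash
python3 st.py; python3 to.py 468 380 95
```

```text
[-31.4  20.1 -25.6 101.7  23.6  54.6  23.5] [462.5 384.6 221.1] [ 0.1  0.5 -4.6] 0.693 36.8167
[[-1.  -0.   0.2]
 [-0.   1.   0. ]
 [-0.2 -0.  -1. ]]
tool shift [ 23.1  -4.4 124.1]
```

Down to base ≈ 12 mm, then in small steps.

Call:
play_rows:
  commands:
    - [0, 0.004, 0, 0.021, 0, 0, 0]
    - [0, 0.006, 0, 0.031, 0, 0, 0]
    - [0, 0.006, 0, 0.031, 0, 0, 0]
    - [0, 0.005, 0, 0.025, 0, 0, 0]
    - [0, 0.003, 0, 0.012, 0, 0, 0]
    - [0, 0, 0, 0, 0, 0, 0]

```text
time_s: 37.32
tool_pos: [466.6, 378.3, 95.6]
tcp_rot: [[-0.975, -0.022, 0.222], [-0.023, 1.0, -0.004], [-0.222, -0.009, -0.975]]
contact_force: [0.1, -0.0, -5.3]
grip_width: 0.694
```

```bash
python3 st.py; python3 to.py 468 385 84.5
```

```text
[-34.6  28.2 -21.3 109.6  32.1  40.5  14.3] [466.6 378.3  95.6] [ 0.1 -0.  -5.3] 0.694 37.3167
[[-1.  -0.   0.2]
 [-0.   1.  -0. ]
 [-0.2 -0.  -1. ]]
tool shift [ 1.   6.8 11.1]
```

Call:
play_rows:
  commands:
    - [0, 0.0013, 0, 0.0055, 0, 0, 0]
    - [0, 0.0009, 0, 0.004, 0, 0, 0]
    - [0, 0.0005, 0, 0.002, 0, 0, 0]
    - [0, 0, 0, 0, 0, 0, 0]

```text
time_s: 37.65
tool_pos: [468.0, 380.9, 87.1]
tcp_rot: [[-0.974, -0.023, 0.226], [-0.023, 1.0, 0.002], [-0.226, -0.004, -0.974]]
contact_force: [-0.2, -0.7, -4.1]
grip_width: 0.696
```

```bash
python3 st.py
```

```text
[-35.1  28.9 -20.7 110.   33.1  39.2  13.3] [468.  380.9  87.1] [-0.2 -0.7 -4.1] 0.696 37.65
[[-1.  -0.   0.2]
 [-0.   1.   0. ]
 [-0.2 -0.  -1. ]]
```

Call:
play_rows:
  commands:
    - [0, 0.0005, 0, 0.0025, 0, 0, 0]
    - [0, 0.0003, 0, 0.001, 0, 0, 0]
    - [0, 0, 0, 0, 0, 0, 0]

```text
time_s: 37.9
tool_pos: [468.1, 380.9, 83.5]
tcp_rot: [[-0.974, -0.023, 0.227], [-0.023, 1.0, 0.002], [-0.227, -0.004, -0.974]]
contact_force: [-0.6, -0.6, 0.4]
grip_width: 0.692
```

Call:
play_rows:
  commands:
    - [0, 0.0003, 0, 0.001, 0, 0, 0]
    - [0, 0, 0, 0, 0, 0, 0]

```text
time_s: 38.07
tool_pos: [468.3, 381.0, 83.5]
tcp_rot: [[-0.973, -0.023, 0.228], [-0.023, 1.0, 0.002], [-0.228, -0.003, -0.974]]
contact_force: [-4.4, -3.7, 12.1]
grip_width: 0.696
```

Seated. Release and withdraw along the tool axis.

Call:
play_rows:
  commands:
    - [0, -0.0003, 0, -0.001, 0, 0, 0]
    - [0.8, 0, 0, 0, 0, 0, 0]
    - [0.9, 0, 0, 0, 0, 0, 0]
    - [1, 0, 0, 0, 0, 0, 0]
    - [1, 0, 0, 0, 0, 0, 0]
    - [1, 0, 0, -0.01, 0, 0, 0]
    - [1, 0, 0, -0.025, 0, 0, 0]
    - [1, 0, 0, -0.03, 0, 0, 0]
    - [1, 0, 0, -0.03, 0, 0, 0]
    - [1, 0, 0, -0.03, 0, 0, 0]
    - [1, 0, 0, -0.03, 0, 0, 0]
    - [1, 0, 0, 0, 0, 0, 0]

```text
time_s: 39.07
tool_pos: [432.6, 383.5, 240.7]
tcp_rot: [[-0.973, -0.025, 0.231], [-0.024, 1.0, 0.008], [-0.231, 0.003, -0.973]]
contact_force: [0.1, 1.9, 1.0]
grip_width: 0.999
```

```bash
python3 st.py; python3 - <<'E'
from h import *
for n in("wrist","side","scene"):
    r=robot.get_image(n);np.savez(n+"F.npz",**r);f=r["frame"];cv2.imwrite(f"pics/{n}F.png",f[:,:,::-1]);hsv=cv2.cvtColor(f,cv2.COLOR_RGB2HSV)
    m=(hsv[...,2]<60)
    p=proj(r,(461.5,216.8,55));print(n,"plate rest px",p,"down px",proj(r,(461.9,213.6,18)),"shaker top/base",proj(r,(464,381,114)),proj(r,(464,381,0)))
    for st,c in blobs(r,m,60):
        if abs(c-p).max()<45: print("  dark",st,c)
r=dict(np.load("wristF.npz"));hsv=cv2.cvtColor(r["frame"],cv2.COLOR_RGB2HSV)
m=(hsv[...,0]>5)&(hsv[...,0]<25)&(hsv[...,1]>90)&(hsv[...,2]>60)
print("block front top edge px",proj(r,(437.9,33,28)),proj(r,(437.9,97,28)))
E
```

```text
[-32.4  16.9 -26.6 103.3  22.5  55.8  22. ] [432.6 383.5 240.7] [0.1 1.9 1. ] 0.999 39.0667
[[-1.  -0.   0.2]
 [-0.   1.   0. ]
 [-0.2  0.  -1. ]]
wrist plate rest px [189.3 164.8] down px [198.4 154.2] shaker top/base [323.7 192.2] [323.9 153.6]
  dark [ 171  133   51   50 1894] [195.6 157.8]
side plate rest px [311.6 239.9] down px [311.9 248.1] shaker top/base [293.8 249.3] [294.7 278.3]
  dark [302 242  19   7  95] [311.3 244.8]
scene plate rest px [282.9 165.6] down px [283.9 172.3] shaker top/base [260.2 134.3] [262.5 153.9]
  dark [276 164  15  12 133] [282.7 169.2]
block front top edge px [ 46.3 135.8] [ 98.1 136.9]
```

```bash
python3 - <<'E'
from h import *
r=dict(np.load("wristF.npz"));f=r["frame"]
for x in(437.9,428,):
  print(proj(r,(x,65,28 if x>430 else 6)))
for u in(55,72,90): print(u,[(v,*f[v,u]) for v in range(118,150,2)])
# shaker upright/positions in scene
s=dict(np.load("sceneF.npz"));h=cv2.cvtColor(s["frame"],cv2.COLOR_RGB2HSV)
for v in(134,142,150,156): print(v,h[v,245:280,2])
E
```

```text
[ 72.2 136.4]
[ 82.1 123.8]
55 [(118, np.uint8(178), np.uint8(170), np.uint8(158)), (120, np.uint8(194), np.uint8(183), np.uint8(170)), (122, np.uint8(246), np.uint8(242), np.uint8(235)), (124, np.uint8(162), np.uint8(102), np.uint8(61)), (126, np.uint8(208), np.uint8(189), np.uint8(171)), (128, np.uint8(218), np.uint8(216), np.uint8(205)), (130, np.uint8(137), np.uint8(130), np.uint8(122)), (132, np.uint8(123), np.uint8(82), np.uint8(55)), (134, np.uint8(130), np.uint8(98), np.uint8(66)), (136, np.uint8(143), np.uint8(108), np.uint8(72)), (138, np.uint8(203), np.uint8(152), np.uint8(100)), (140, np.uint8(211), np.uint8(156), np.uint8(104)), (142, np.uint8(217), np.uint8(163), np.uint8(107)), (144, np.uint8(217), np.uint8(164), np.uint8(108)), (146, np.uint8(214), np.uint8(159), np.uint8(105)), (148, np.uint8(210), np.uint8(156), np.uint8(103))]
72 [(118, np.uint8(174), np.uint8(166), np.uint8(155)), (120, np.uint8(177), np.uint8(169), np.uint8(159)), (122, np.uint8(170), np.uint8(163), np.uint8(152)), (124, np.uint8(116), np.uint8(75), np.uint8(46)), (126, np.uint8(135), np.uint8(12
[... 1290 characters left out ...]
int8(73)), (146, np.uint8(144), np.uint8(110), np.uint8(74)), (148, np.uint8(149), np.uint8(112), np.uint8(74))]
134 [115 123 130 131 133 130 128 126 133 177 223 230 233 234 232 228 226 225
 224 224 222 199 148 150 169 169 151 133 129 133 140 154 172 181 182]
142 [224 223 220 219 220 221 222 222 200 147 119 122 126 127 128 129 141 157
 151 148 140 133 126 135 146 131  91  91 113 126 119 115 111 101  99]
150 [164 205 225 228 229 229 229 230 227 208 155 117 114 118 117 120 123 136
 144 140 137 129 132 129 167 220 234 235 231 218 176 142 132 124 107]
156 [109 111 107 106 106 125 163 209 227 231 212 151 117 112 114 117 125 135
 140 141 139 135 132 135 147 163 165 166 186 219 235 239 240 236 231]
```

```bash
python3 -c "
from cell import robot
print(robot.finish_job())"
```

```text
the job is handed in; nothing more can be done
None
```

The card stand is refilled and the job is handed in at about 39 s of robot time. The shaker held the arm up while I slid the card block in and pushed it against the back plate. I then lifted the shaker off and stood it upright on the worktop at about (464, 381) mm, clear of the stand.

**Checks that passed**
- **Block home:** the push ended at a hard stop with about 15 N. The block's front edge was within about 1 mm of the home position, both before the shaker came off and after.
- **Arm down on the cards:** the plate sat about midway between its rest and pressed positions in all three views, which fits about 0.23 rad, the foot resting on a block.
- **Shaker:** it reached the worktop at about the expected height and pressed with 12 N before I let go. The pixels in the overhead view match it standing upright where it was put.

**What went wrong or stayed unsure**
- The stop came about 2 mm short of my estimate for home, which is within calibration error.
- My first approach ran into joint limits, so I turned the hand half round. I also set the block down at its old spot and gripped it again with less lean.
- All 12 pictures were used, so the final state was checked by numbers only. I did not view a last picture.
- I did not re-measure the ramekin, tape and tongs at the end, but the hand never went near them.

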